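Reassemble a plate sampler on its stem and lock it

TASK

Put the invertebrate sampler back together: thread all the square plates flat onto the upright stem of its foot, plate first and plate last, with exactly one spacer between each two neighbours - the thick spacer in the topmost gap, a thin one in every gap below. Only when the stack is complete, drop the square-holed clamp over the stem so that it sits flat on the top plate, and turn its collar clockwise, seen from above, all the way to its locked mark. Spare thin spacers stay off the sampler, and the other things on the table are left alone.

Things in the scene. Friction and masses are not known exactly. Their poses are not given: they have to be found in the camera images.
- seat (a point): centre of the seat of the sampler's fixed foot, on the stem's axis: the lowest plate's underside rests here. Dark steel slab 110 x 110 x 14 mm with a round seat 52 mm wide, its top 24 mm over the table. From it rises a square steel stem, 14 x 14 mm, 55 mm high plus a 4 mm tapered tip (59 mm in all). z is up, x and y square to the stem's faces
- plate1_mid (a point): square brown hardboard sampler plate, 64 x 64 mm, 6 mm thick, with a round 22 mm hole in the middle; all plates are alike, three or four of them are there; this point is its centre, half-way up; z is its normal, x and y run along its edges
- plate2_mid (a point): square brown hardboard sampler plate, 64 x 64 mm, 6 mm thick, with a round 22 mm hole in the middle; all plates are alike, three or four of them are there; this point is its centre, half-way up; z is its normal, x and y run along its edges
- plate3_mid (a point): square brown hardboard sampler plate, 64 x 64 mm, 6 mm thick, with a round 22 mm hole in the middle; all plates are alike, three or four of them are there; this point is its centre, half-way up; z is its normal, x and y run along its edges
- plate4_mid (a point): square brown hardboard sampler plate, 64 x 64 mm, 6 mm thick, with a round 22 mm hole in the middle; all plates are alike, three or four of them are there; this point is its centre, half-way up; z is its normal, x and y run along its edges
- thin1_mid (a point): wide, thin grey plastic spacer ring, 60 mm outside, 24 mm hole, 6 mm thick; there are always two, alike; this point is its centre, half-way up
- thin2_mid (a point): wide, thin grey plastic spacer ring, 60 mm outside, 24 mm hole, 6 mm thick; there are always two, alike; this point is its centre, half-way up
- thick_mid (a point): narrow, thick grey plastic spacer ring, 46 mm outside, 24 mm hole, 12 mm thick (the only one); this point is its centre, half-way up
- clamp_mid (a point): the retainer: loose steel clamp plate 60 x 60 x 10 mm with a square 18 mm hole that fits the square stem in any of four positions; on top of it a captive black twist collar 24 mm high with a 22 mm hole (34 mm high together, 0.28 kg). Point on its axis, 17 mm over its underside; z up, x and y along the clamp plate's edges. It can be carried by the collar
- collar_mid (a point): the clamp's collar: black block 52 mm long (x), 36 mm across its two parallel gripping flats (y), with a lower wing at each end (82 mm long in all, wings 26 mm wide). Point on its axis, half-way up the collar, 22 mm over the clamp's underside; x runs along the collar, z up
- collar (a joint): clockwise angle (from above) of the collar on its clamp plate: 0 open, 1.05 locked, where it stops, square along the clamp plate's x, its white line meeting the plate's black one. At angle q its x points 1.05 - q counter-clockwise of the clamp plate's x. Stays where left; takes 0.12 N m, so it does not turn while carried. On the stem the clamp plate turns up to 0.35 rad before the stem holds it
- board: fixed white chopping board, 325 (x) x 530 (y) mm, 8 mm thick, with a green strip along its -y edge; the plates, spacers and clamp lie flat on it at the start, in places that vary. Origin under its centre
- specimen_pot: clear specimen pot with a red lid, 48 mm wide, 68 mm high, bystander; origin under its centre
- pocket_scale: pocket scale, 75 x 130 x 22 mm, lying flat, bystander; origin under its centre
- tube_rack: rack of white sample tubes, 90 x 70 mm, 63 mm high, bystander; origin under its centre
Things that resemble listed ones, but are neither listed nor needed, are in the scene too. Leave any black look-alike of the part that bears thin2_mid alone. What is shaped like the part that bears plate3_mid but red is not meant.

How it is judged (in metres and radians):
On the way, in this order (a step that is already met when the one before it is completed fails the run):
1. all plates that are there and the thick spacer sit on the stem in a stack that starts with a plate on the seat, every plate at its height; the collar still open and the clamp not yet on the foot (horizontal distance between each of plate1_mid, plate2_mid, plate3_mid, plate4_mid, thick_mid and seat below 0.006 m and angle between each of plate1_mid, plate2_mid, plate3_mid, plate4_mid, thick_mid's own z axis and vertical below 0.06 rad and (z of plate1_mid in the frame of seat between 0.0005 and 0.0055 m or z of plate2_mid in the frame of seat between 0.0005 and 0.0055 m or z of plate3_mid in the frame of seat between 0.0005 and 0.0055 m or z of plate4_mid in the frame of seat between 0.0005 and 0.0055 m) and (z of plate1_mid in the frame of seat between 0.0005 and 0.0055 m or z of plate1_mid in the frame of seat between 0.0125 and 0.0175 m or z of plate1_mid in the frame of seat between 0.0245 and 0.0295 m or z of plate1_mid in the frame of seat between 0.0305 and 0.0355 m or z of plate1_mid in the frame of seat between 0.0425 and 0.0475 m) and (z of plate2_mid in the frame of seat between 0.0005 and 0.0055 m or z of plate2_mid in the frame of seat between 0.0125 and 0.0175 m or z of plate2_mid in the frame of seat between 0.0245 and 0.0295 m or z of plate2_mid in the frame of seat between 0.0305 and 0.0355 m or z of plate2_mid in the frame of seat between 0.0425 and 0.0475 m) and (z of plate3_mid in the frame of seat between 0.0005 and 0.0055 m or z of plate3_mid in the frame of seat between 0.0125 and 0.0175 m or z of plate3_mid in the frame of seat between 0.0245 and 0.0295 m or z of plate3_mid in the frame of seat between 0.0305 and 0.0355 m or z of plate3_mid in the frame of seat between 0.0425 and 0.0475 m) and (z of plate4_mid in the frame of seat between 0.0005 and 0.0055 m or z of plate4_mid in the frame of seat between 0.0125 and 0.0175 m or z of plate4_mid in the frame of seat between 0.0245 and 0.0295 m or z of plate4_mid in the frame of seat between 0.0305 and 0.0355 m or z of plate4_mid in the frame of seat between 0.0425 and 0.0475 m) and (z of thick_mid in the frame of seat between 0.0215 and 0.0265 m or z of thick_mid in the frame of seat between 0.0335 and 0.0385 m) and (horizontal distance between thin1_mid and seat below 0.006 m or horizontal distance between thin1_mid and seat above 0.06 m) and (horizontal distance between thin2_mid and seat below 0.006 m or horizontal distance between thin2_mid and seat above 0.06 m) and linear speed of each of plate1, plate2, plate3, plate4, thick below 0.03 m/s and horizontal distance between clamp_mid and seat above 0.06 m and value of joint collar below 0.7 rad), for 0.2 s.
2. the clamp sits flat on the top plate, the stem through its square hole, the collar not locked yet (horizontal distance between clamp_mid and seat below 0.005 m and angle between clamp_mid's own z axis and vertical below 0.06 rad and (z of plate1_mid in the frame of clamp_mid between -0.0225 and -0.0175 m or z of plate2_mid in the frame of clamp_mid between -0.0225 and -0.0175 m or z of plate3_mid in the frame of clamp_mid between -0.0225 and -0.0175 m or z of plate4_mid in the frame of clamp_mid between -0.0225 and -0.0175 m) and (z of plate1_mid in the frame of clamp_mid between -0.0225 and -0.0175 m or z of plate1_mid in the frame of clamp_mid between -0.0405 and -0.0355 m or z of plate1_mid in the frame of clamp_mid between -0.0525 and -0.0475 m or z of plate1_mid in the frame of clamp_mid between -0.0645 and -0.0595 m) and (z of plate2_mid in the frame of clamp_mid between -0.0225 and -0.0175 m or z of plate2_mid in the frame of clamp_mid between -0.0405 and -0.0355 m or z of plate2_mid in the frame of clamp_mid between -0.0525 and -0.0475 m or z of plate2_mid in the frame of clamp_mid between -0.0645 and -0.0595 m) and (z of plate3_mid in the frame of clamp_mid between -0.0225 and -0.0175 m or z of plate3_mid in the frame of clamp_mid between -0.0405 and -0.0355 m or z of plate3_mid in the frame of clamp_mid between -0.0525 and -0.0475 m or z of plate3_mid in the frame of clamp_mid between -0.0645 and -0.0595 m) and (z of plate4_mid in the frame of clamp_mid between -0.0225 and -0.0175 m or z of plate4_mid in the frame of clamp_mid between -0.0405 and -0.0355 m or z of plate4_mid in the frame of clamp_mid between -0.0525 and -0.0475 m or z of plate4_mid in the frame of clamp_mid between -0.0645 and -0.0595 m) and z of thick_mid in the frame of clamp_mid between -0.0315 and -0.0265 m and value of joint collar below 0.7 rad), for 0.1 s.
3. the collar is turned to its locked mark (value of joint collar above 0.97 rad), for 0.2 s.
At the end, for the whole second after the job is handed in: All plates flat on the stem (6 mm of its axis, heights within 2.5 mm): from the clamp down plate, thick, plate, thin, plate(, thin, plate), the lowest on the seat; clamp flat on the top plate, on axis within 5 mm; collar past 0.97 rad; spare spacers over 60 mm from the stem; all at rest (horizontal distance between each of plate1_mid, plate2_mid, plate3_mid, plate4_mid, thick_mid and seat below 0.006 m and angle between each of plate1_mid, plate2_mid, plate3_mid, plate4_mid, thick_mid, clamp_mid's own z axis and vertical below 0.06 rad and (z of plate1_mid in the frame of seat between 0.0005 and 0.0055 m or z of plate2_mid in the frame of seat between 0.0005 and 0.0055 m or z of plate3_mid in the frame of seat between 0.0005 and 0.0055 m or z of plate4_mid in the frame of seat between 0.0005 and 0.0055 m) and (horizontal distance between thin1_mid and seat below 0.006 m or horizontal distance between thin1_mid and seat above 0.06 m) and (horizontal distance between thin2_mid and seat below 0.006 m or horizontal distance between thin2_mid and seat above 0.06 m) and horizontal distance between clamp_mid and seat below 0.005 m and (z of plate1_mid in the frame of clamp_mid between -0.0225 and -0.0175 m or z of plate2_mid in the frame of clamp_mid between -0.0225 and -0.0175 m or z of plate3_mid in the frame of clamp_mid between -0.0225 and -0.0175 m or z of plate4_mid in the frame of clamp_mid between -0.0225 and -0.0175 m) and (z of plate1_mid in the frame of clamp_mid between -0.0225 and -0.0175 m or z of plate1_mid in the frame of clamp_mid between -0.0405 and -0.0355 m or z of plate1_mid in the frame of clamp_mid between -0.0525 and -0.0475 m or z of plate1_mid in the frame of clamp_mid between -0.0645 and -0.0595 m) and (z of plate2_mid in the frame of clamp_mid between -0.0225 and -0.0175 m or z of plate2_mid in the frame of clamp_mid between -0.0405 and -0.0355 m or z of plate2_mid in the frame of clamp_mid between -0.0525 and -0.0475 m or z of plate2_mid in the frame of clamp_mid between -0.0645 and -0.0595 m) and (z of plate3_mid in the frame of clamp_mid between -0.0225 and -0.0175 m or z of plate3_mid in the frame of clamp_mid between -0.0405 and -0.0355 m or z of plate3_mid in the frame of clamp_mid between -0.0525 and -0.0475 m or z of plate3_mid in the frame of clamp_mid between -0.0645 and -0.0595 m) and (z of plate4_mid in the frame of clamp_mid between -0.0225 and -0.0175 m or z of plate4_mid in the frame of clamp_mid between -0.0405 and -0.0355 m or z of plate4_mid in the frame of clamp_mid between -0.0525 and -0.0475 m or z of plate4_mid in the frame of clamp_mid between -0.0645 and -0.0595 m) and z of thick_mid in the frame of clamp_mid between -0.0315 and -0.0265 m and linear speed of each of plate1, plate2, plate3, plate4, thick, clamp below 0.03 m/s and value of joint collar above 0.97 rad); the robot touches nothing.
It fails at once if the specimen pot is pushed more than 30 mm or tipped over (distance of specimen_pot from where it was at the start of the episode above 0.03 m or angle between specimen_pot's own z axis and vertical above 0.5 rad).
It fails at once if the pocket scale is pushed more than 30 mm or tipped over (distance of pocket_scale from where it was at the start of the episode above 0.03 m or angle between pocket_scale's own z axis and vertical above 0.5 rad).
It fails at once if the tube rack is pushed more than 30 mm or tipped over (distance of tube_rack from where it was at the start of the episode above 0.03 m or angle between tube_rack's own z axis and vertical above 0.5 rad).
Of plate1, plate2, plate3, plate4 only 3 to 4 are there at a start; the rules pass over those that are not, and their reading is None.
At some moment in a run one of plate1, plate2, plate3, plate4, thin1, thin2, thick may be knocked a few centimetres aside while the robot is not near it.
It also fails if it takes over 210 s, if anything falls off the work surface, if the arm or the gripper's body presses on something with over 40 N, if the wrist force passes 120 N, or if a joint passes its speed limit or range.

ROBOT

A 6-joint arm with a two-finger parallel gripper is mounted at the origin on the work surface. World frame = base frame: x ahead of the robot, y to its left, z up, the work surface at z = 0. Lengths are in mm, angles in degrees, forces in N, time in s.
With the tool pointing down it reaches from about 350 to 850 mm from the base axis. Payload 8.1 kg.
Tool frame: the origin (TCP) lies at the centre of the arm's flange, where the gripper is bolted on; the fingertips stand 173 mm ahead of it and the grasp point (between the pads) lies 155 mm ahead of it; z points along the fingers, y is the line along which they close (so a half turn about z gives the same grasp; the last joint's range is limited). The gripper opens to 85 mm and grips with 20 to 120 N. Pads are 22 mm wide; open, the fingers measure 114 mm over their backs; the gripper's body (76 mm by 85 mm) begins 54 mm behind the grasp point. The pads swing forward as they close: fully open they stand 13 mm farther back than shut.
Start: joints at [-76.112, 7.471, 85.268, -0, 87.261, -4.893], TCP at [193.197, -568.051, 404.692] pointing down, gripper open.
Joint ranges: [-169.43, 169.43], [-51.17, 129.36], [1.28, 143.12], [-76.62, 256.62], [0, 156.53], [-152.29, 152.29]. Speed limits (degrees/s): [136.94, 136.94, 159.86, 180, 180, 180].

INTERFACE

Orientations are given as [roll, pitch, yaw] about the fixed x, y, z axes, in that order (R = Rz(yaw) Ry(pitch) Rx(roll)).
In Python, from bench import * gives the robot as it stands.
- The arm moves only by the shell command python3 -m jog 'ROWS' [FORCE]. ROWS is text: rows parted by semicolons, each of 7 numbers parted by spaces: the shift along the tool's x, y, z scaled (see below), then the turn, a rotation vector about the tool's x, y, z scaled (see below), then the closure, from -1 (fully open) to 1 (shut). In form: tx ty tz wx wy wz hand; .... A call has 1 to 5 rows; each row shifts and turns the commanded pose from where the row before left it, along the tool's axes as they then stand; what a row does not reach is not made up. The controller multiplies each number of a shift by 0.1 m and each number of a turn by 60 degrees. A row lasts 1/8 s, in which the tool goes at most 62.5 mm and 10.7 degrees, less where a joint would pass 70% of its speed; a pose out of reach is approached as far as the arm can. A call with a number of a shift or a turn outside -1 to 1 is refused whole. A call with a gripper value outside its range is refused whole. The fingers move at their own pace and stop on an object; FORCE is the grip in N (left out, the last holds). Time passes only in rows, so rows that do not move let the fingers close. It gives the time, the measured TCP pose, the force, the opening and the grip force at its end, in the units of the state.
- sense(): the state, without advancing time (a new reading comes with each control period).
- snapshot(name): name is "side" or "top"; returns a dict with "img" (420x560x3 uint8, red, green, blue), "fx", "fy", "cx", "cy" (pixels), "extrinsics" (4x4, takes a point from camera to world coordinates). Camera axes: x right, y down, z forward; pixel columns grow to the right and rows downward; lengths in mm; the calibration is good to about 2 mm. A picture is of the moment at which its call begins. There is no depth.
- hand_in(): hands the job in; it is judged then, once.
The state is a dict: "time": time; "joint_pos": joint angles; "qd": joint speeds; "joint_efforts": joint torques, N m; "tool_pos": TCP position; "tcp_rot": TCP orientation; "ft_force": force on the tool from outside, world axes, zero at the start; "wrist_torque": the same for the moment, N m; "finger_gap": finger opening in mm; "grip_force": force on a finger pad.
Only numpy, scipy, OpenCV 4.12 (cv2) and the standard library are available. Lean on these libraries where they do the work, as an engineer would, in place of code of your own. Each camera call takes 0.05 s, during which the arm holds its last target. There are 200 camera calls.

## Working session

There is one attempt and no reset: what is moved stays moved. The work goes in short steps, Python scripts to look and compute and a shell command to move; the robot and the scene stay as the last step left them, time stands still between calls to the robot, and variables do not carry over. Pictures are saved under pics/ and viewed, at most 14 in all, crops included, and the job is handed in when it is done.

```bash
mkdir -p pics; ls; cat > h.py <<'E'
from bench import *
import numpy as np, cv2
def snap(n,f):
    s=snapshot(n); cv2.imwrite('pics/'+f,s['img'][:,:,::-1]); np.save('pics/'+f+'.npy',s,allow_pickle=True); return s
def ray(s,u,v):
    E=np.array(s['extrinsics']); d=E[:3,:3]@np.array([(u-s['cx'])/s['fx'],(v-s['cy'])/s['fy'],1]); return E[:3,3],d
def onz(s,u,v,z):
    o,d=ray(s,u,v); return o+d*(z-o[2])/d[2]
def proj(s,p):
    E=np.array(s['extrinsics']); c=E[:3,:3].T@(np.array(p,float)-E[:3,3]); return s['fx']*c[0]/c[2]+s['cx'], s['fy']*c[1]/c[2]+s['cy']
def tri(s1,p1,s2,p2):
    o1,d1=ray(s1,*p1);o2,d2=ray(s2,*p2)
    A=np.stack([d1,-d2],1);t=np.linalg.lstsq(A,o2-o1,rcond=None)[0]
    a,b=o1+d1*t[0],o2+d2*t[1]; return (a+b)/2,np.linalg.norm(a-b)
E
python3 - <<'E'
from h import *
for n in('top','side'):
    s=snap(n,n+'0.png'); print(n,s['fx'],s['cx'],s['cy'],np.round(s['extrinsics'],3).tolist())
print(sense())
E
```

```text
pics
top 508.4610873080057 275.8076489261152 211.81573984394382 [[-0.006, -0.991, 0.137, 388.615], [-1.0, 0.01, 0.029, -5.776], [-0.03, -0.137, -0.99, 1225.784], [0.0, 0.0, 0.0, 1.0]]
side 418.9017649009748 279.05674187123157 206.89555344433052 [[0.93, -0.291, 0.224, 339.622], [-0.367, -0.724, 0.584, -543.439], [-0.008, -0.626, -0.78, 796.925], [0.0, 0.0, 0.0, 1.0]]
{'time': 0.1, 'joint_pos': array([-7.61128035e+01,  7.51221818e+00,  8.53226063e+01, -1.67499342e-03,
        8.72611528e+01, -4.89348682e+00]), 'qd': array([-0.00223625, -0.15065048, -0.06415824, -0.02708045, -0.03345851,
        0.00282758]), 'joint_efforts': array([ 1.61785847e-03, -5.70954108e+01, -5.01940084e+01, -1.38948299e-04,
        8.13876599e-03,  4.11422900e-05]), 'tool_pos': array([ 193.13125962, -567.8555669 ,  403.73825359]), 'tcp_rot': array([-1.79904230e+02, -6.52036185e-03,  1.87807593e+01]), 'ft_force': array([0.83083054, 0.6190013 , 0.50146869]), 'wrist_torque': array([-0.00489317,  0.00246523,  0.03282819]), 'grip_force': 0.0, 'finger_gap': 85.48642323525972}
```

View pics/top0.png

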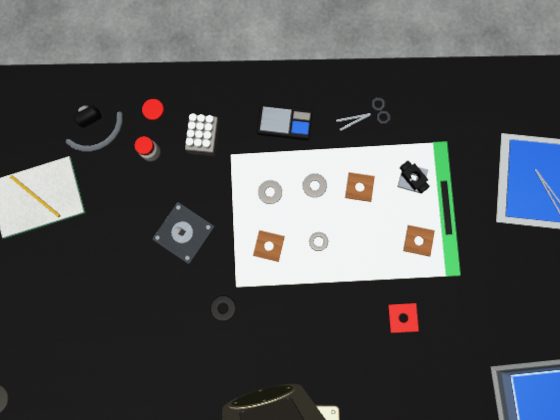

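View pics/side0.png

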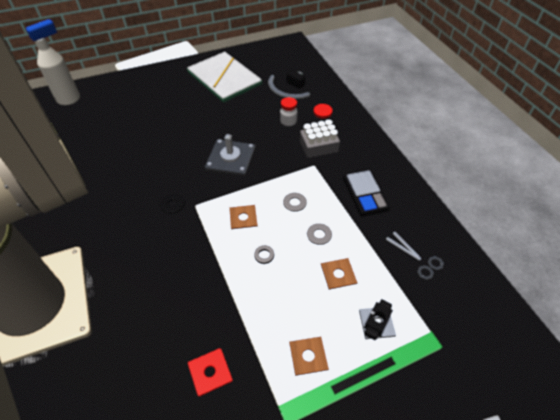

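Top view: brown plates at (360,187), (269,246), (419,241). Wide thin rings at (270,192), (315,185), and the narrow thick ring at (319,241). The clamp is at (414,178) and the foot at (183,232). Look-alikes to leave alone: black ring (223,308), red square (404,318), red disc (152,109). There are three plates, so the stack is plate, thin, plate, thick, plate, with one spare thin.

```bash
cat >> h.py <<'E'
def blobs(s,view):
    """non-white blobs inside the board: centroid (filled outline), area, mean colour"""
    im=s['img']; big=cv2.resize(im,None,fx=4,fy=4,interpolation=cv2.INTER_CUBIC)
    poly=np.array([proj(s,p) for p in BOARD]); 
    m=np.zeros(big.shape[:2],np.uint8); cv2.fillPoly(m,[np.int32((poly+.5)*4-.5)],255); m=cv2.erode(m,np.ones((13,13)))
    w=np.median(big[m>0],axis=0).astype(int); d=np.abs(big.astype(int)-w).max(2)
    t=((d>45)&(m>0)).astype(np.uint8)
    cs,_=cv2.findContours(t,cv2.RETR_EXTERNAL,cv2.CHAIN_APPROX_NONE); out=[]
    for c in cs:
        M=cv2.moments(c)
        if M['m00']<2000: continue
        k=np.zeros_like(t); cv2.drawContours(k,[c],-1,1,-1); col=big[(k*t)>0].mean(0)
        out.append(dict(uv=np.array([(M['m10']/M['m00']+.5)/4-.5,(M['m01']/M['m00']+.5)/4-.5]),area=M['m00']/16,col=col.astype(int),c=(c[:,0]+.5)/4-.5))
    return out
E
python3 - <<'E'
import numpy as np, cv2
import h
from h import *
ss={n:np.load(f'pics/{n}0.png.npy',allow_pickle=True).item() for n in('top','side')}
# board corners approx from top image
for u,v in[(231,154),(447,142),(460,275),(236,287)]: print('board',onz(ss['top'],u,v,8).round(0), end=' ')
for u,v in[(196,206),(317,167),(441,346),(286,418)]: print('sideboard',onz(ss['side'],u,v,8).round(0))
h.BOARD=[list(onz(ss['top'],u,v,8)) for u,v in[(233,156),(432,145),(443,274),(237,284)]]
for n in ss:
    for b in blobs(ss[n],n): print(n,b['uv'].round(1),b['area'],b['col'],onz(ss[n],*b['uv'],11).round(1))
for n,p in(('top',(183,232)),('side',(230,153))): print(onz(ss[n],*p,24))
E
```

```text
board [702. 139.   8.] board [ 725. -389.    8.] board [ 403. -403.    8.] board [378. 125.   8.] sideboard [381. 125.   8.]
sideboard [707. 135.   8.]
sideboard [ 728. -383.    8.]
sideboard [ 407. -390.    8.]
top [318.2 241.2] 284.5625 [182 179 174] [485.2 -71.4  11. ]
top [268.4 245.5] 723.03125 [173 121  80] [475.8  47.7  11. ]
top [418.5 240.3] 759.5625 [170 119  78] [ 485.4 -309.1   11. ]
top [269.8 191.7] 448.125 [178 175 170] [606.4  43.9  11. ]
top [314.3 185.1] 454.5 [177 173 168] [621.6 -64.2  11. ]
top [359.4 186.6] 714.21875 [171 119  79] [ 616.6 -173.    11. ]
top [412.9 177.7] 733.25 [75 77 79] [ 637.1 -302.1   11. ]
side [308.1 355.7] 1196.53125 [171 117  81] [ 485. -307.   11.]
side [377.4 320.8] 1084.34375 [82 83 89] [ 639.7 -294.6   11. ]
side [338.3 273.3] 829.1875 [171 119  84] [ 616.  -170.7   11. ]
side [263.9 254.4] 311.0 [146 142 145] [485.  -67.2  11. ]
side [318.9 233.8] 431.8125 [151 147 149] [621.  -62.1  11. ]
side [242.8 216.6] 605.0 [172 121  87] [475.1  49.8  11. ]
side [294.4 201.8] 362.15625 [150 146 148] [605.9  46.1  11. ]
[508.84816539 251.09282295  24.        ]
[508.44363248 253.58309585  24.        ]
```

```bash
python3 - <<'E'
from h import *
ss={n:np.load(f'pics/{n}0.png.npy',allow_pickle=True).item() for n in('top','side')}
def crop(n,u,v,r,S=400):
    im=ss[n]['img'][v-r:v+r,u-r:u+r,::-1]; k=cv2.resize(im,(S,S),interpolation=cv2.INTER_NEAREST)
    return k
a=np.vstack([np.hstack([crop('top',183,232,32,300),crop('side',231,150,32,300)]),np.hstack([crop('top',414,178,20,300),crop('side',377,320,25,300)])])
a[:300]=np.clip(a[:300].astype(float)*1.8,0,255)
cv2.imwrite('pics/c1.png',a)
E
```

```text
(no output)
```

View pics/c1.png

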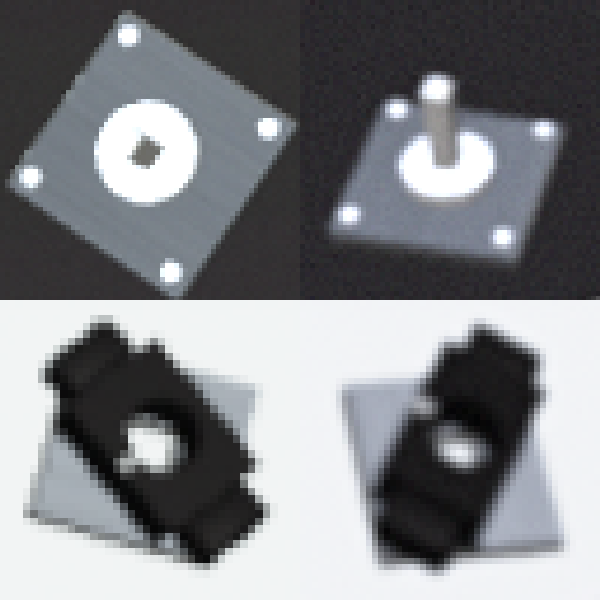

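```bash
python3 - <<'E'
from h import *
ss={n:np.load(f'pics/{n}0.png.npy',allow_pickle=True).item() for n in('top','side')}
from math import *
# foot
for n,(u,v) in(('top',(183,232)),('side',(231,158))):
    s=ss[n]; r=36; x0,y0=u-r,v-r
    g=cv2.resize(cv2.cvtColor(s['img'][y0:v+r,x0:u+r],cv2.COLOR_RGB2GRAY),None,fx=8,fy=8,interpolation=cv2.INTER_CUBIC)
    px=lambda c:(np.array(c,float)+.5)/8-.5+[x0,y0]
    for th in(35,45):
        c=max(cv2.findContours((g>th).astype(np.uint8),0,1)[0],key=cv2.contourArea)[:,0]
        w=np.array([onz(s,*p,14)[:2] for p in px(c)],np.float32); q=cv2.minAreaRect(w); print(n,'slab',th,q)
    cs=cv2.findContours((g>100).astype(np.uint8),0,1)[0]
    for c in cs:
        M=cv2.moments(c)
        if M['m00']<300: continue
        p=px([M['m10']/M['m00'],M['m01']/M['m00']]); print(n,'bright',p.round(2),M['m00']/64,onz(s,*p,15)[:2].round(1),onz(s,*p,24)[:2].round(1))
# stem tip
print('tri stem tip',tri(ss['top'],((146+.5)/4.6875-.5+151,(152+.5)/4.6875-.5+200),ss['side'],((437.5-300)/4.6875-.5+199,(83.5)/4.6875-.5+118)))
# collar
for n,(u,v) in(('top',(413,178)),('side',(377,320))):
    s=ss[n]; r=24;x0,y0=u-r,v-r
    g=cv2.resize(cv2.cvtColor(s['img'][y0:v+r,x0:u+r],cv2.COLOR_RGB2GRAY),None,fx=8,fy=8,interpolation=cv2.INTER_CUBIC)
    c=max(cv2.findContours((g<75).astype(np.uint8),0,1)[0],key=cv2.contourArea)[:,0]
    p=(c+.5)/8-.5+[x0,y0]; w=np.array([onz(s,*a,36)[:2] for a in p],np.float32);print(n,'collar z36',cv2.minAreaRect(w))
f=lambda x,y:((x+.5)/7.5-.5+394,(y-300+.5)/7.5-.5+158)
k=lambda x,y:((x-300+.5)/6-.5+352,(y-300+.5)/6-.5+295)
for p in[(25,515),(258,385)]: print('clamp corner top',onz(ss['top'],*f(*p),18)[:2].round(1))
for p in[(342,385),(380,560),(562,540)]: print('clamp corner side',onz(ss['side'],*k(*p),18)[:2].round(1))
# triangulated heights of blob centroids
for a,b in[((268.4,245.5),(242.8,216.6)),((418.5,240.3),(308.1,355.7)),((359.4,186.6),(338.3,273.3)),((269.8,191.7),(294.4,201.8)),((314.3,185.1),(318.9,233.8)),((318.2,241.2),(263.9,254.4))]:
    P,d=tri(ss['top'],a,ss['side'],b);print(P.round(1),round(d,1))
E
```

```text
top slab 35 ((509.2706298828125, 254.00360107421875), (112.502685546875, 111.95233154296875), 56.200050354003906)
top slab 45 ((509.369140625, 254.14869689941406), (110.94147491455078, 110.46540069580078), 56.19375991821289)
top bright [186.85 257.51] 18.2109375 [448.5 242.6] [448.  240.7]
top bright [156.97 237.23] 16.640625 [497.7 315.8] [496.9 313.4]
top bright [207.7  226.74] 18.1875 [521.9 193.5] [520.9 192. ]
top bright [181.69 231.84] 382.7578125 [510.2 256.2] [509.3 254.2]
top bright [177.82 206.93] 17.7265625 [570.9 266.8] [569.5 264.8]
side slab 35 ((515.4580078125, 265.655029296875), (146.72409057617188, 114.35346984863281), 56.285308837890625)
side slab 45 ((515.9959716796875, 266.5220031738281), (142.43922424316406, 111.51734161376953), 56.32865524291992)
side bright [253.39 189.07] 256.421875 [526.  118.7] [523.9 111.1]
side bright [241.68 168.07] 15.4140625 [521.8 198.1] [519.7 189.6]
side bright [208.98 163.22] 14.6171875 [447.9 246.9] [446.7 237.8]
side bright [229.78 153.26] 201.4140625 [509.6 262.2] [507.6 252.9]
side bright [250.3  145.28] 12.1015625 [570.6 270.9] [567.9 261.5]
side bright [219.14 140.85] 12.4921875 [497.  319.7] [495.2 309.8]
side bright [227.52 136.59] 25.5390625 [523.4 327.7] [521.3 317.6]
tri stem tip (array([503.37966187, 237.35728471,  99.97439593]), np.float64(4.3966122333592095))
top collar z36 ((634.5872802734375, -299.1099853515625), (79.799072265625, 42.839332580566406), 37.89626693725586)
side collar z36 ((632.0866088867188, -299.69464111328125), (85.08152770996094, 35.00541305541992), 39.14498519897461)
clamp corner top [ 615.2 -261.6]
clamp corner top [ 656.7 -337.4]
clamp corner side [ 615.  -260.9]
clamp corner side [ 597.7 -318.2]
clamp corner side [ 654.7 -333.8]
[475.2  47.7  13.8] 1.1
[ 484.7 -308.1   14.4] 1.0
[ 615.4 -172.3   14.5] 1.2
[605.4  43.9  14. ] 1.2
[620.5 -63.9  14. ] 1.1
[484.4 -70.9  17.1] 0.8
```

```bash
cat >> h.py <<'E'
BOARD=None
def setboard():
    global BOARD
    s=np.load('pics/top0.png.npy',allow_pickle=True).item()
    BOARD=[list(onz(s,u,v,8)) for u,v in[(233,156),(432,145),(443,274),(237,284)]]
setboard()
def locate(s,ztop=14,h=6):
    """blobs -> world xy (top outline plane ztop-h/2 centroid), side lengths, yaw mod 90"""
    r=[]
    for b in blobs(s,''):
        w=np.array([onz(s,*p,ztop)[:2] for p in b['c']],np.float32); q=cv2.minAreaRect(w)
        r.append((onz(s,*b['uv'],ztop-h/2)[:2].round(1),np.round(q[1],0),round(q[2],1),b['col']))
    return r
def plan(x,y,z,yaw=None):
    t=sense(); p=t['tool_pos']; r,pi,yw=t['tcp_rot']
    if yaw is None: yaw=yw
    d=(yaw-yw+180)%360-180
    print('now',p.round(1),t['tcp_rot'].round(2),'gap',round(t['finger_gap'],1),'F',t['ft_force'].round(1),'t',round(t['time'],1),'j6',t['joint_pos'][5].round(0))
    a=np.radians(yaw); e=np.array([x,y])-p[:2]
    tx=e@[np.cos(a),np.sin(a)]; ty=e@[np.sin(a),-np.cos(a)]; tz=p[2]-z
    print('yawturn %.1f deg -> wz total %.3f | then tx %.3f ty %.3f tz %.3f (0.1m units)'%(d,-d/60,tx/100,ty/100,tz/100))
E
python3 - <<'E'
from h import *
ss={n:np.load(f'pics/{n}0.png.npy',allow_pickle=True).item() for n in('top','side')}
for n in ss:
    for r in locate(ss[n]): print(n,*r)
s=ss['top']
for p in[(509.3,254.1,83),(509.3,254.1,24)]: print([np.round(proj(ss[n],p),1) for n in ss])
print('pot',onz(s,146,146,68),'rack',onz(s,201,125,60))
plan(475.5,48.5,250,87)
E
```

```text
top [485.2 -71.4] [46. 45.] 89.6 [182 179 174]
top [475.8  47.7] [65. 66.] 76.1 [173 121  80]
top [ 485.4 -309.1] [67. 66.] 77.6 [170 119  78]
top [606.4  43.9] [58. 58.] 89.3 [178 175 170]
top [621.6 -64.2] [59. 58.] 89.3 [177 173 168]
top [ 616.6 -173. ] [66. 67.] 80.7 [171 119  79]
top [ 637.1 -302.1] [81. 72.] 74.0 [75 77 79]
side [ 485. -307.] [66. 64.] 77.8 [171 117  81]
side [ 639.7 -294.6] [84. 71.] 73.3 [82 83 89]
side [ 616.  -170.7] [67. 65.] 80.7 [171 119  84]
side [485.  -67.2] [50. 45.] 82.5 [146 142 145]
side [621.  -62.1] [60. 58.] 68.1 [151 147 149]
side [475.1  49.8] [68. 64.] 76.0 [172 121  87]
side [605.9  46.1] [60. 57.] 68.1 [150 146 148]
[array([176.2, 229.3]), array([228. , 135.9])]
[array([181.8, 231.8]), array([230.3, 152.8])]
pot [709.05078969 333.49195025  68.        ] rack [760.88409813 205.2275076   60.        ]
now [ 193.1 -567.9  403.7] [-1.799e+02 -1.000e-02  1.878e+01] gap 85.5 F [0.8 0.6 0.5] t 0.1 j6 -5.0
yawturn 68.2 deg -> wz total -1.137 | then tx 6.303 ty 2.497 tz 1.537 (0.1m units)
```

```bash
python3 -m jog '0 0 0 0 0 -0.16 -1;0 0 0 0 0 -0.16 -1;0 0 0 0 0 -0.16 -1;0 0 0 0 0 -0.16 -1;0 0 0 0 0 -0.16 -1' 40; python3 -m jog '0 0 0 0 0 -0.155 -0.65;0 0 0 0 0 0 -0.65'; python3 -c "
from h import *
plan(475.5,48.5,200,76)"
```

```text
time: 0.72
tool_pos: [193.2, -567.9, 404.0]
tcp_rot: [-180.0, -0.1, 67.1]
ft_force: [0.1, 0.5, -0.4]
finger_gap: 85.3
grip_force: 0.0
time: 0.98
tool_pos: [193.2, -567.9, 404.1]
tcp_rot: [-180.0, -0.1, 76.0]
ft_force: [0.4, 0.5, -0.4]
finger_gap: 70.3
grip_force: 0.0
now [ 193.2 -567.9  404.1] [-1.7997e+02 -5.0000e-02  7.6020e+01] gap 70.3 F [ 0.4  0.5 -0.4] t 1.0 j6 -62.0
yawturn -0.0 deg -> wz total 0.000 | then tx 6.664 ty 1.248 tz 2.041 (0.1m units)
```

```bash
python3 -m jog '0.3 0.05 0 0 0 0 -0.65;0.55 0.1 0 0 0 0 -0.65;0.55 0.1 0 0 0 0 -0.65;0.55 0.1 0 0 0 0 -0.65;0.55 0.1 0 0 0 0 -0.65' >/dev/null; python3 -m jog '0.55 0.1 0 0 0 0 -0.65;0.55 0.1 0 0 0 0 -0.65;0.55 0.1 0 0 0 0 -0.65;0.55 0.1 0 0 0 0 -0.65;0.55 0.1 0.2 0 0 0 -0.65'>/dev/null;python3 -m jog '0.55 0.1 0.4 0 0 0 -0.65;0.55 0.1 0.4 0 0 0 -0.65;0.314 0.098 0.4 0 0 0 -0.65;0 0 0.4 0 0 0 -0.65;0 0 0 0 0 0 -0.65'; python3 -c "
from h import *
plan(475.5,48.5,200,76)"
```

```text
time: 2.85
tool_pos: [468.3, 40.0, 228.5]
tcp_rot: [-179.6, 0.1, 75.9]
ft_force: [-0.3, -0.0, 0.5]
finger_gap: 70.2
grip_force: 0.0
now [468.3  40.  228.5] [-1.7956e+02  1.0000e-01  7.5950e+01] gap 70.2 F [-0.3 -0.   0.5] t 2.9 j6 13.0
yawturn 0.1 deg -> wz total -0.001 | then tx 0.100 ty 0.049 tz 0.285 (0.1m units)
```

```bash
python3 -m jog '0.1 0.049 0.285 0 0 0 -0.65;0 0 0.1 0 0 0 -0.65;0 0 0.1 0 0 0 -0.65;0 0 0 0 0 0 -0.65'; for i in 1; do python3 -m jog '0 0 0.025 0 0 0 -0.65;0 0 0 0 0 0 -0.65'; python3 -m jog '0 0 0.02 0 0 0 -0.65;0 0 0 0 0 0 -0.65'; done | grep -E 'pos|force'; python3 -c "
from h import *
plan(475.5,48.5,174,76)"
```

```text
time: 3.35
tool_pos: [477.4, 47.6, 183.6]
tcp_rot: [-180.0, 0.0, 76.0]
ft_force: [-1.1, 0.5, 0.1]
finger_gap: 70.3
grip_force: 0.0
tool_pos: [477.8, 47.9, 181.4]
ft_force: [0.0, 0.0, -0.3]
grip_force: 0.0
tool_pos: [477.6, 48.1, 178.9]
ft_force: [0.6, 0.7, -0.1]
grip_force: 0.0
now [477.6  48.1 178.9] [-179.99    0.     76.08] gap 70.3 F [ 0.6  0.7 -0.1] t 3.9 j6 14.0
yawturn -0.1 deg -> wz total 0.001 | then tx -0.001 ty -0.021 tz 0.049 (0.1m units)
```

```bash
python3 -m jog '0 -0.021 0.02 0 0 0 -0.65;0 0 0 0 0 0 -0.65;0 0 0 0 0 0 -0.65'| grep -E 'pos|ft'; python3 -m jog '0 0 0.02 0 0 0 -0.65;0 0 0 0 0 0 -0.65'| grep -E 'pos|ft';python3 -m jog '0 0 0.015 0 0 0 -0.65;0 0 0 0 0 0 -0.65'| grep -E 'pos|ft'; python3 -m jog '0 0 0.015 0 0 0 -0.65;0 0 0 0 0 0 -0.65'| grep -E 'pos|ft'
```

```text
tool_pos: [475.6, 48.6, 176.9]
ft_force: [-0.8, 0.3, 0.7]
tool_pos: [475.5, 48.5, 174.7]
ft_force: [-0.2, 0.7, 0.3]
tool_pos: [475.7, 48.5, 173.6]
ft_force: [-0.9, -0.3, 2.6]
tool_pos: [475.9, 48.6, 173.5]
ft_force: [-10.2, -1.0, 20.9]
```

```bash
python3 -m jog '0 0 -0.04 0 0 0 -0.65;0 0 0 0 0 0 -0.65;0 0 0 0 0 0 0;0 0 0 0 0 0 0;0 0 0 0 0 0 0' 40;python3 -m jog '0 0 -0.05 0 0 0 0;0 0 -0.15 0 0 0 0;0 0 -0.4 0 0 0 0;0 0 -0.5 0 0 0 0;0 0 0 0 0 0 0';python3 -c "
from h import *
plan(509,253.5,263,76)"
```

```text
time: 5.6
tool_pos: [475.7, 48.5, 176.2]
tcp_rot: [180.0, -0.0, 76.1]
ft_force: [-1.1, 0.4, 5.2]
finger_gap: 62.3
grip_force: 43.1
time: 6.22
tool_pos: [477.7, 48.6, 291.9]
tcp_rot: [179.5, -0.1, 76.1]
ft_force: [0.4, -0.5, -0.1]
finger_gap: 62.3
grip_force: 44.0
now [477.7  48.6 291.9] [ 1.7945e+02 -1.3000e-01  7.6090e+01] gap 62.3 F [ 0.4 -0.5 -0.1] t 6.2 j6 14.0
yawturn -0.1 deg -> wz total 0.001 | then tx 2.064 ty -0.192 tz 0.289 (0.1m units)
```

```bash
python3 -m jog '0.3 -0.03 0 0 0 0 0;0.5 -0.05 0 0 0 0 0;0.5 -0.05 0 0 0 0 0;0.5 -0.05 0.1 0 0 0 0;0.264 -0.012 0.189 0 0 0 0' >/dev/null; python3 -m jog '0 0 0 0 0 0 0;0 0 0 0 0 0 0;0 0 0 0 0 0 0'; cat >> h.py <<'E'
def held(s,zu,h=6,foot=(509.,253.5),col='brown'):
    """centre of the brown plate held near the foot, underside at zu"""
    u,v=map(int,proj(s,(*foot,zu+h/2))); r=34; x0,y0=u-r,v-r
    b=cv2.resize(s['img'][y0:v+r,x0:u+r],None,fx=8,fy=8,interpolation=cv2.INTER_CUBIC).astype(int)
    t=((b[...,0]-b[...,2])>35).astype(np.uint8); cv2.imwrite('pics/mask.png',t*255)
    c=max(cv2.findContours(t,0,1)[0],key=cv2.contourArea)[:,0]; c=(c+.5)/8-.5+[x0,y0]
    w=np.array([onz(s,*p,zu+h)[:2] for p in c],np.float32); q=cv2.minAreaRect(w); return q
E
python3 - <<'E'
from h import *
for n in('top','side'):
    s=snap(n,n+'1.png'); z=sense()['tool_pos'][2]-168.2; q=held(s,z); print(n,q,z)
plan(509,253.5,262,76)
a=[cv2.resize(cv2.imread(f'pics/{n}1.png')[v-45:v+45,u-45:u+45],(400,400)) for n,u,v in(('top',176,229),('side',228,136))]
cv2.imwrite('pics/c2.png',np.hstack(a))
E
```

```text
time: 7.22
tool_pos: [506.9, 252.7, 257.7]
tcp_rot: [180.0, -0.0, 76.0]
ft_force: [0.7, 0.6, -0.0]
finger_gap: 62.4
grip_force: 43.9
top ((508.9074401855469, 308.6896057128906), (165.55465698242188, 42.337318420410156), 17.406982421875) 89.5903702981903
side ((507.2530517578125, 253.45689392089844), (73.83795928955078, 68.04882049560547), 76.25772857666016) 89.5797610537573
now [506.9 252.8 257.8] [ 1.7995e+02 -3.0000e-02  7.6010e+01] gap 62.6 F [-0.5  0.4 -0.9] t 7.3 j6 35.0
yawturn -0.0 deg -> wz total 0.000 | then tx 0.012 ty 0.018 tz -0.042 (0.1m units)
```

View pics/c2.png

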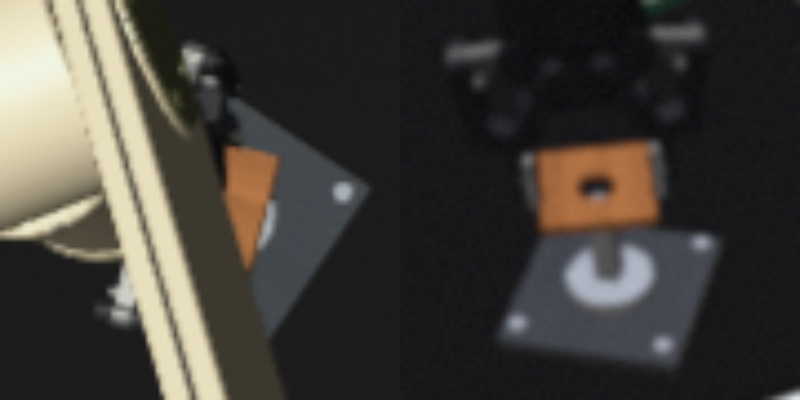

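```bash
cat >> h.py <<'E'
def platefit(s,q,zu,h=6,size=64):
    """correct minAreaRect of box outline (taken on plane zu+h) for its side faces"""
    from scipy.spatial import ConvexHull
    p=np.array(q[0]); a=np.radians(q[2])
    for _ in range(4):
        C=[(p[0]+size/2*(i*np.cos(a)-j*np.sin(a)),p[1]+size/2*(i*np.sin(a)+j*np.cos(a)),z) for i in(-1,1) for j in(-1,1) for z in(zu,zu+h)]
        w=np.array([onz(s,*proj(s,c),zu+h)[:2] for c in C],np.float32); m=cv2.minAreaRect(w); p=p+np.array(q[0])-m[0]
    return p,m[1]
E
python3 - <<'E'
from h import *
s0=np.load('pics/side0.png.npy',allow_pickle=True).item(); s1=np.load('pics/side1.png.npy',allow_pickle=True).item()
q=held(s1,89.6); print('plate',platefit(s1,q,89.6))
x0,y0=210,120
b=s0['img'][y0:160,x0:250]; g=cv2.resize(cv2.cvtColor(b,cv2.COLOR_RGB2GRAY),None,fx=8,fy=8,interpolation=cv2.INTER_CUBIC)
print(cv2.cvtColor(b,cv2.COLOR_RGB2GRAY)[8:32,10:26])
for th in(110,125,140):
    for c in cv2.findContours((g>th).astype(np.uint8),0,1)[0]:
        M=cv2.moments(c)
        if M['m00']>300:
            p=(np.array([M['m10'],M['m01']])/M['m00']+.5)/8-.5+[x0,y0]; print(th,p.round(2),M['m00']/64,onz(s0,*p,81).round(1),onz(s0,*p,83).round(1))
u,v=230.3,152.8
E
```

```text
plate (array([508.03936768, 256.66891479]), (70.66069030761719, 63.9999885559082))
[[ 22  25  24  23  26  24  22  23  20  25  23  23  24  22  24  25]
 [ 23  22  23  23  24  24  25  21  24  25  24  19  24  24  24  25]
 [ 23  24  24  22  23  22  26  23  25  22  23  24  24  24  23  21]
 [ 24  22  26  24  21  22  22  23  21  22  24  21  24  25  22  24]
 [ 21  22  25  21  22  25  25  24  23  22  22  22  23  25  22  22]
 [ 25  20  23  27  25  30  43  55  54  43  32  25  20  23  25  25]
 [ 24  25  20  18  30  56  89 109 105  90  66  46  27  26  25  22]
 [ 24  24  22  22  45  92 132 153 150 135 108  75  41  27  22  25]
 [ 22  20  22  29  66 121 160 174 170 152 123  84  43  23  21  22]
 [ 21  21  22  39  82 130 163 169 165 149 117  75  36  24  23  22]
 [ 43  34  26  37  75 115 136 139 143 130 104  66  33  25  21  23]
 [ 92  70  47  39  59  84  98 105 108 102  85  56  36  24  23  21]
 [138 109  72  58  61  74  84  84  87  83  70  57  40  30  31  29]
 [149 117  81  68  70  77  82  83  81  79  67  57  51  49  44  41]
 [122  97  76  71  73  77  82  84  81  80  71  62  60  59  62  59]
 [ 83  76  7
[... 453 characters left out ...]
81]
 [ 94 132 162 177 181 170 138 100  82  83  79  73  90 137 171 183]
 [116 155 172 180 180 173 144 106  81  82  77  76  92 142 174 181]]
110 [229.8  153.28] 183.7421875 [495.3 194.   81. ] [494.8 192.   83. ]
110 [219.13 140.82] 9.84375 [483.7 246.9  81. ] [483.3 244.7  83. ]
110 [227.48 136.52] 21.5234375 [507.9 254.4  81. ] [507.5 252.2  83. ]
125 [229.81 153.42] 163.171875 [495.1 193.6  81. ] [494.7 191.5  83. ]
125 [219.14 140.8 ] 6.5546875 [483.8 247.   81. ] [483.4 244.8  83. ]
125 [227.45 136.45] 16.1796875 [507.9 254.7  81. ] [507.5 252.5  83. ]
140 [229.84 153.45] 140.1015625 [495.2 193.5  81. ] [494.7 191.4  83. ]
140 [227.36 136.43] 11.125 [507.7 254.9  81. ] [507.3 252.6  83. ]
```

```bash
python3 - <<'E'
from h import *
s1=np.load('pics/side1.png.npy',allow_pickle=True).item()
print(onz(s1,226.7,132.7,95.6))
im=s1['img'][120:148,208:248]; print(im[6:22,8:30,0]); print(im[6:22,8:30,2])
P=lambda p:np.round(proj(s1,p),2)
for c in[(508,256.7),(508,253.8),(507,252.8)]: print(c,'top rim',P((*c,95.6)),'bot rim',P((*c,89.6)),[P((c[0]+11*np.cos(t),c[1]+11*np.sin(t),95.6)) for t in(0,1.57,3.14,4.71)])
print('tip',P((508,253.8,83)))
E
```

```text
[506.86752131 252.4829962   95.6       ]
[[158 155 156 161 169 172 175 175 175 176 174 169 166 169 173 176 176 175
  172 169 166 160]
 [163 160 160 168 175 177 178 177 178 176 172 168 167 168 172 177 174 175
  171 168 166 160]
 [162 159 160 167 172 176 176 175 177 175 170 166 165 165 174 176 177 175
  173 171 166 161]
 [162 160 160 167 173 175 178 174 169 161 156 152 150 156 168 179 178 175
  173 170 166 165]
 [162 163 162 164 173 175 173 159 144 130 123 117 119 131 150 169 176 175
  174 170 168 168]
 [163 163 163 167 172 174 164 137 104  82  77  71  72  84 120 152 172 175
  174 172 169 165]
 [161 161 163 166 171 171 152 110  67  42  35  38  37  50  89 138 171 176
  174 171 168 167]
 [159 163 163 167 172 171 148 101  53  35  42  49  48  55  91 142 171 176
  175 173 166 167]
 [158 161 163 167 172 173 159 123  83  70  89 101 102 103 125 157 175 179
  173 171 169 169]
 [155 162 167 168 173 174 171 154 132 129 142 146 148 145 158 174 178 178
  175 170 170 168]
 [159 164 167 167 173 174 175 170 163 160 165 165 163 164 167 176 179 177
  175 172 168 169]
 [159 161 165 168 170 178 177 174 17
[... 1724 characters left out ...]
61  60]
 [ 62  60  60  62  67  66  65  64  63  61  63  58  57  55  54  58  55  56
   50  49  51  43]
 [ 54  57  54  53  54  55  54  53  50  49  48  47  46  43  44  43  46  46
   44  45  47  47]]
(508, 256.7) top rim [226.64 131.55] bot rim [226.89 133.37] [array([230.82, 130.45]), array([225.36, 128.85]), array([222.43, 132.64]), array([227.92, 134.27])]
(508, 253.8) top rim [226.98 132.26] bot rim [227.23 134.08] [array([231.17, 131.16]), array([225.7 , 129.56]), array([222.76, 133.36]), array([228.27, 135.  ])]
(507, 252.8) top rim [226.71 132.61] bot rim [226.96 134.43] [array([230.91, 131.51]), array([225.43, 129.9 ]), array([222.5 , 133.71]), array([228.  , 135.35])]
tip [227.5  136.07]
```

```bash
python3 -m jog '0.01 0.006 0 0 0 0 0;0 0 0.06 0 0 0 0;0 0 0 0 0 0 0' | grep -E 'pos|ft'; for r in 1; do python3 -m jog '0 0 0.03 0 0 0 0;0 0 0 0 0 0 0'| grep -E 'pos|ft'; python3 -m jog '0 0 0.03 0 0 0 0;0 0 0 0 0 0 0'| grep -E 'pos|ft'; python3 -m jog '0 0 0.03 0 0 0 0;0 0 0 0 0 0 0'| grep -E 'pos|ft|gap'; done
```

```text
tool_pos: [507.1, 254.1, 250.2]
ft_force: [-0.3, -0.4, -1.1]
tool_pos: [507.3, 254.3, 247.6]
ft_force: [0.6, -1.1, -0.7]
tool_pos: [507.3, 254.3, 244.8]
ft_force: [-0.1, 0.5, -0.9]
tool_pos: [507.3, 254.3, 241.7]
ft_force: [-0.6, -0.2, -0.5]
finger_gap: 62.3
```

```bash
python3 -m jog '0 0 0.08 0 0 0 0;0 0 0.08 0 0 0 0;0 0 0 0 0 0 0'| grep -E 'pos|ft'; python3 -m jog '0 0 0.08 0 0 0 0;0 0 0.08 0 0 0 0;0 0 0 0 0 0 0'| grep -E 'pos|ft'; python3 -m jog '0 0 0.06 0 0 0 0;0 0 0.06 0 0 0 0;0 0 0 0 0 0 0'| grep -E 'pos|ft';python3 -m jog '0 0 0.02 0 0 0 0;0 0 0 0 0 0 0;0 0 0 0 0 0 0'| grep -E 'pos|ft'
```

```text
tool_pos: [506.8, 254.1, 224.7]
ft_force: [0.7, -0.4, -0.7]
tool_pos: [506.9, 254.1, 208.9]
ft_force: [-0.3, -0.5, -0.4]
tool_pos: [507.1, 254.2, 197.3]
ft_force: [-0.6, 0.3, -0.5]
tool_pos: [507.5, 254.4, 196.2]
ft_force: [-0.3, 0.7, -0.8]
```

```bash
python3 -m jog '0 0 0.02 0 0 0 0;0 0 0 0 0 0 0;0 0 0 0 0 0 0'| grep -E 'pos|ft'; python3 -m jog '0 0 0.015 0 0 0 0;0 0 0 0 0 0 0;0 0 0 0 0 0 0'| grep -E 'pos|ft'; python3 -m jog '0 0 0.01 0 0 0 0;0 0 0 0 0 0 0;0 0 0 0 0 0 0'| grep -E 'pos|ft'
```

```text
tool_pos: [507.4, 254.3, 194.0]
ft_force: [-0.9, -0.6, 0.1]
tool_pos: [507.4, 254.3, 192.5]
ft_force: [0.2, 0.5, 0.1]
tool_pos: [507.5, 254.4, 192.2]
ft_force: [-2.6, -0.9, 5.4]
```

```bash
python3 -m jog '0 0 0 0 0 0 -0.65;0 0 0 0 0 0 -0.65;0 0 0 0 0 0 -0.65;0 0 -0.1 0 0 0 -0.65;0 0 -0.4 0 0 0 -0.65' |grep gap; python3 -m jog '0 0 -0.5 0 0 0 -0.65;0 0 -0.1 0 0 0 -0.65;0 0 0 0 0 0 -0.65;0 0 0 0 0 0 -0.65' >/dev/null; python3 - <<'E'
from h import *
for n in('top','side'):
    s=snap(n,n+'2.png')
    for r in locate(s): print(n,*r)
E
python3 -c "
from h import *
plan(606.1,45,220,76)"
```

```text
finger_gap: 70.3
top [485.2 -71.4] [46. 45.] 89.6 [182 179 174]
top [ 485.4 -309.1] [67. 66.] 77.6 [170 119  78]
top [606.4  43.9] [58. 58.] 89.3 [178 175 170]
top [621.6 -64.2] [59. 58.] 89.3 [177 173 168]
top [ 616.6 -173. ] [66. 67.] 80.7 [171 119  79]
top [ 637.1 -302.1] [81. 72.] 74.0 [75 77 79]
side [ 485. -307.] [66. 64.] 77.7 [171 117  81]
side [ 639.7 -294.6] [84. 71.] 73.3 [82 83 89]
side [ 616.  -170.7] [67. 65.] 80.7 [171 119  84]
side [485.  -67.3] [50. 45.] 82.6 [145 142 144]
side [621.1 -62.1] [60. 58.] 68.1 [151 147 149]
side [605.9  46.1] [60. 57.] 68.1 [150 146 148]
now [506.8 254.1 299.6] [-1.7985e+02  1.1000e-01  7.6080e+01] gap 70.3 F [-0.3 -0.7 -0.2] t 12.3 j6 35.0
yawturn -0.1 deg -> wz total 0.001 | then tx -1.788 ty 1.469 tz 0.796 (0.1m units)
```

```bash
python3 -m jog '-0.3 0.25 0 0 0 0 -0.65;-0.45 0.37 0.1 0 0 0 -0.65;-0.45 0.37 0.2 0 0 0 -0.65;-0.4 0.33 0.3 0 0 0 -0.65;-0.188 0.149 0.3 0 0 0 -0.65'>/dev/null; python3 -m jog '0 0 0.1 0 0 0 -0.65;0 0 0 0 0 0 -0.65;0 0 0 0 0 0 -0.65;0 0 0 0 0 0 -0.65' >/dev/null; python3 -c "
from h import *
plan(606.1,45,178,76)"
```

```text
now [607.4  46.4 203. ] [ 1.7988e+02 -3.0000e-02  7.6160e+01] gap 70.5 F [ 1.   0.5 -0.1] t 13.4 j6 13.0
yawturn -0.2 deg -> wz total 0.003 | then tx -0.017 ty -0.009 tz 0.250 (0.1m units)
```

```bash
python3 -m jog '-0.017 -0.009 0.12 0 0 0.003 -0.65;0 0 0.10 0 0 0 -0.65;0 0 0.03 0 0 0 -0.65;0 0 0 0 0 0 -0.65' |grep -E 'pos|ft'; python3 -m jog '0 0 0 0 0 0 -0.65;0 0 0 0 0 0 0;0 0 0 0 0 0 0;0 0 0 0 0 0 0;0 0 0 0 0 0 0'; python3 -m jog '0 0 -0.05 0 0 0 0;0 0 -0.15 0 0 0 0;0 0 -0.4 0 0 0 0;0 0 -0.4 0 0 0 0;0 0 0 0 0 0 0'|grep -E 'pos|gap'; python3 -c "
from h import *
plan(507.5,254.2,262,76)"
```

```text
tool_pos: [605.4, 44.0, 175.9]
ft_force: [-0.4, -1.2, -0.9]
time: 14.55
tool_pos: [606.2, 44.0, 177.9]
tcp_rot: [179.9, -0.0, 75.9]
ft_force: [-2.5, -0.3, 6.6]
finger_gap: 57.5
grip_force: 41.2
tool_pos: [607.7, 44.0, 282.6]
finger_gap: 57.6
now [607.7  44.  282.6] [ 1.7949e+02 -1.2000e-01  7.5900e+01] gap 57.6 F [ 0.8  0.1 -0.3] t 15.2 j6 13.0
yawturn 0.1 deg -> wz total -0.002 | then tx 1.797 ty -1.481 tz 0.206 (0.1m units)
```

```bash
python3 -m jog '0.3 -0.25 0 0 0 0 0;0.45 -0.37 0 0 0 0 0;0.45 -0.37 0 0 0 0 0;0.4 -0.33 0 0 0 0 0;0.18 -0.15 0.1 0 0 0 0'>/dev/null; python3 -m jog '0 0 0.1 0 0 0 0;0 0 0 0 0 0 0;0 0 0 0 0 0 0;0 0 0 0 0 0 0' >/dev/null; python3 - <<'E'
from h import *
plan(507.5,253,255,76)
s=snap('side','side3.png'); im=s['img'][118:150,212:246]
a=cv2.resize(s['img'][100:170,190:270,::-1],(800,600),interpolation=cv2.INTER_CUBIC); cv2.imwrite('pics/c3.png',a)
z=sense()['tool_pos'][2]-169.9
x0,y0=205,105
b=cv2.resize(im:=s['img'][y0:155,x0:255],None,fx=8,fy=8,interpolation=cv2.INTER_CUBIC)
print('expected rim centre',proj(s,(507.5,254,z+6)),z,'tip',227.5,136.3)
E
```

```text
now [507.1 251.7 257. ] [ 1.7996e+02 -2.0000e-02  7.5820e+01] gap 57.4 F [-0.2  0.2 -0.3] t 16.3 j6 35.0
yawturn 0.2 deg -> wz total -0.003 | then tx 0.013 ty 0.000 tz 0.020 (0.1m units)
expected rim centre (np.float64(226.86832577865616), np.float64(133.02235171367835)) 87.09989724770642 tip 227.5 136.3
```

View pics/c3.png

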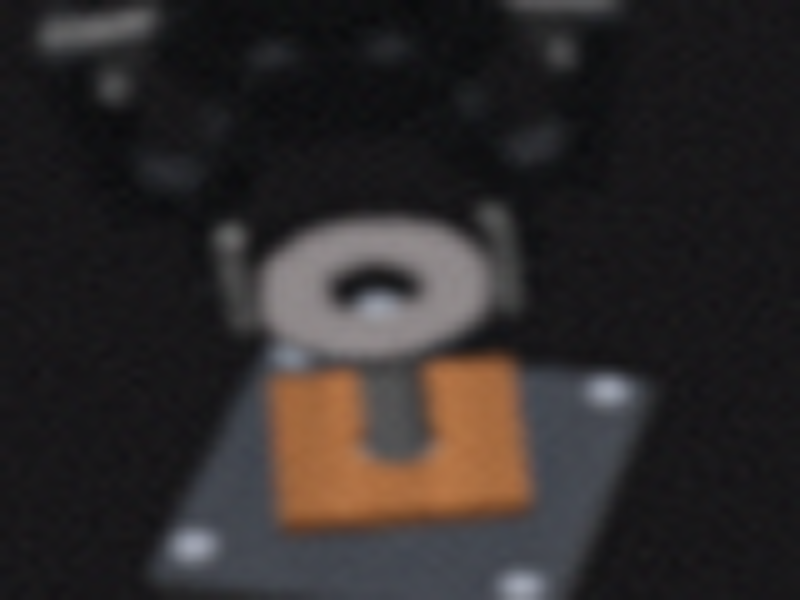

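```bash
python3 -m jog '0 0 0.05 0 0 0 0;0 0 0.04 0 0 0 0;0 0 0 0 0 0 0' | grep -E 'pos|ft';  python3 -m jog '0 0 0.06 0 0 0 0;0 0 0.06 0 0 0 0;0 0 0 0 0 0 0'| grep -E 'pos|ft'; python3 -m jog '0 0 0.1 0 0 0 0;0 0 0.1 0 0 0 0;0 0 0 0 0 0 0;0 0 0 0 0 0 0'| grep -E 'pos|ft'; python3 -m jog '0 0 0.07 0 0 0 0;0 0 0.05 0 0 0 0;0 0 0 0 0 0 0;0 0 0 0 0 0 0'| grep -E 'pos|ft'
```

```text
tool_pos: [506.3, 252.4, 246.9]
ft_force: [0.1, -0.3, -0.6]
tool_pos: [506.3, 252.4, 234.7]
ft_force: [0.5, 0.2, -0.8]
tool_pos: [506.4, 252.4, 215.4]
ft_force: [0.1, 0.5, -0.3]
tool_pos: [506.5, 252.4, 203.5]
ft_force: [0.4, 0.0, -0.7]
```

```bash
python3 -m jog '0 0 0.02 0 0 0 0;0 0 0 0 0 0 0;0 0 0 0 0 0 0'| grep -E 'pos|ft'; python3 -m jog '0 0 0.01 0 0 0 0;0 0 0 0 0 0 0;0 0 0 0 0 0 0'| grep -E 'pos|ft'; python3 -m jog '0 0 0.005 0 0 0 0;0 0 0 0 0 0 0;0 0 0 0 0 0 0'| grep -E 'pos|ft'
```

```text
tool_pos: [506.5, 252.5, 201.6]
ft_force: [-0.6, -0.8, 0.3]
tool_pos: [506.5, 252.4, 200.6]
ft_force: [0.1, 0.5, -0.8]
tool_pos: [506.5, 252.5, 200.1]
ft_force: [-0.1, 0.1, 0.6]
```

```bash
python3 -m jog '0 0 0 0 0 0 -0.65;0 0 0 0 0 0 -0.65;0 0 0 0 0 0 -0.65;0 0 -0.1 0 0 0 -0.65;0 0 -0.4 0 0 0 -0.65' |grep gap; python3 -m jog '0 0 -0.4 0 0 0 -0.65;0 0 -0.1 0 0 0 -0.65;0 0 0 0 0 -0.08 -0.65;0 0 0 0 0 0 -0.65;0 0 0 0 0 0 -0.65' >/dev/null; python3 - <<'E'
from h import *
for n in('top','side'):
    s=snap(n,n+'4.png')
    for r in locate(s): print(n,*r)
a=cv2.resize(s['img'][100:170,190:270,::-1],(400,300),interpolation=cv2.INTER_CUBIC); cv2.imwrite('pics/c4.png',a)
plan(616.3,-172,215,80.7)
E
```

```text
finger_gap: 70.2
top [485.2 -71.4] [46. 45.] 89.6 [182 179 174]
top [ 485.4 -309.1] [67. 66.] 77.6 [170 119  78]
top [621.6 -64.2] [59. 58.] 89.3 [177 173 168]
top [ 616.6 -173. ] [66. 67.] 80.7 [171 119  79]
top [ 637.1 -302.1] [81. 72.] 74.0 [75 77 79]
side [ 485. -307.] [66. 64.] 77.7 [171 117  81]
side [ 639.7 -294.6] [84. 71.] 73.3 [82 83 89]
side [ 616.  -170.6] [67. 65.] 80.9 [171 119  84]
side [485.  -67.2] [50. 45.] 82.5 [145 142 144]
side [621.  -62.1] [60. 58.] 68.1 [151 147 149]
now [506.3 252.4 299.5] [-1.7995e+02  3.0000e-02  8.0640e+01] gap 70.6 F [-0.   0.5  0.6] t 20.6 j6 31.0
yawturn 0.1 deg -> wz total -0.001 | then tx -4.010 ty 1.771 tz 0.845 (0.1m units)
```

View pics/c4.png

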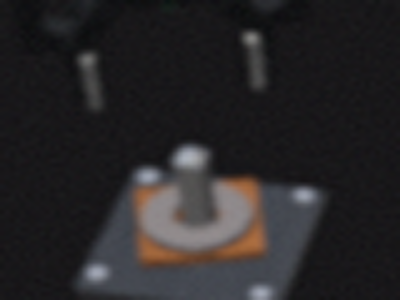

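```bash
python3 -m jog '-0.3 0.13 0 0 0 0 -0.65;-0.5 0.22 0 0 0 0 -0.65;-0.5 0.22 0 0 0 0 -0.65;-0.5 0.22 0 0 0 0 -0.65;-0.5 0.22 0 0 0 0 -0.65'>/dev/null;  python3 -m jog '-0.5 0.22 0.1 0 0 0 -0.65;-0.5 0.22 0.2 0 0 0 -0.65;-0.4 0.18 0.3 0 0 0 -0.65;-0.31 0.141 0.2 0 0 0 -0.65;0 0 0 0 0 0 -0.65'>/dev/null;  python3 -m jog '0 0 0 0 0 0 -0.65;0 0 0 0 0 0 -0.65;0 0 0 0 0 0 -0.65' >/dev/null; python3 -c "
from h import *
plan(616.3,-172,176.2,80.7)"
```

```text
now [ 616.8 -171.   221.1] [1.7992e+02 1.0000e-02 8.0770e+01] gap 70.2 F [ 0.1 -1.2 -0.9] t 22.2 j6 -11.0
yawturn -0.1 deg -> wz total 0.001 | then tx -0.011 ty -0.004 tz 0.449 (0.1m units)
```

```bash
python3 -m jog '-0.011 -0.004 0.2 0 0 0 -0.65;0 0 0.17 0 0 0 -0.65;0 0 0.05 0 0 0 -0.65;0 0 0.025 0 0 0 -0.65;0 0 0 0 0 0 -0.65' |grep -E 'pos|ft'; python3 -m jog '0 0 0 0 0 0 -0.65;0 0 0 0 0 0 0;0 0 0 0 0 0 0;0 0 0 0 0 0 0;0 0 0 0 0 0 0'; python3 -m jog '0 0 -0.05 0 0 0 0;0 0 -0.15 0 0 0 0;0 0 -0.4 0 0 0 0;0 0 -0.4 0 0 0 0;0 0 0 0 0 0 0'|grep -E 'pos|gap'; python3 -c "
from h import *
plan(507.3,254,262,80.7)"
```

```text
tool_pos: [616.1, -173.0, 175.6]
ft_force: [0.2, -0.0, -0.3]
time: 23.45
tool_pos: [616.5, -173.1, 176.7]
tcp_rot: [179.9, 0.0, 80.7]
ft_force: [-0.4, -0.2, 6.0]
finger_gap: 62.2
grip_force: 44.2
tool_pos: [617.7, -173.5, 281.6]
finger_gap: 62.4
now [ 617.7 -173.5  281.6] [1.795e+02 1.000e-01 8.070e+01] gap 62.4 F [ 0.5 -1.2  0.3] t 24.1 j6 -11.0
yawturn -0.0 deg -> wz total 0.000 | then tx 4.041 ty -1.780 tz 0.196 (0.1m units)
```

```bash
python3 -m jog '0.3 -0.13 0 0 0 0 0;0.5 -0.22 0 0 0 0 0;0.5 -0.22 0 0 0 0 0;0.5 -0.22 0 0 0 0 0;0.5 -0.22 0 0 0 0 0'>/dev/null;  python3 -m jog '0.5 -0.22 0 0 0 0 0;0.5 -0.22 0 0 0 0 0;0.4 -0.18 0.1 0 0 0 0;0.33 -0.15 0.1 0 0 0 0;0 0 0 0 0 0 0'>/dev/null;  python3 -m jog '0 0 0 0 0 0 0;0 0 0 0 0 0 0;0 0 0 0 0 0 0' >/dev/null; cat >> h.py <<'E'
def hole(s,zt,guess=(507.5,253.5)):
    """centre of the dark hole of a held brown plate/grey ring, on its top plane zt (side view), by dark blob left/right + upper edge"""
    u,v=proj(s,(*guess,zt)); x0,y0=int(u)-12,int(v)-9
    g=cv2.resize(s['img'][y0:y0+18,x0:x0+24,0],None,fx=8,fy=8,interpolation=cv2.INTER_CUBIC)
    c=[k for k in cv2.findContours((g<115).astype(np.uint8),0,1)[0]]
    c=min(c,key=lambda k:np.linalg.norm(k[:,0].mean(0)-[96,72]))[:,0]; p=(c+.5)/8-.5+[x0,y0]
    return p[:,0].min(),p[:,0].max(),p[:,1].min(),p[:,1].max()
E
python3 - <<'E'
from h import *
plan(507.3,253.5,255,80.7)
s=snap('side','side5.png'); zt=sense()['tool_pos'][2]-168.7+6
print(hole(s,zt))
for c in[(507.5,253.5),(507.5,254.5),(508.5,253.5)]:
    P=np.array([proj(s,(c[0]+11*np.cos(t),c[1]+11*np.sin(t),zt)) for t in np.linspace(0,6.28,60)]);print(c,P.min(0),P.max(0))
s1=np.load('pics/side1.png.npy',allow_pickle=True).item();print('ref',hole(s1,95.6))
P=np.array([proj(s,(506.9+11*np.cos(t),252.8+11*np.sin(t),95.6)) for t in np.linspace(0,6.28,60)]);print('ref pred',P.min(0),P.max(0))
E
```

```text
now [505.8 252.7 255.8] [ 1.7998e+02 -1.0000e-02  8.0620e+01] gap 62.5 F [ 0.1  0.1 -0.9] t 25.7 j6 31.0
yawturn 0.1 deg -> wz total -0.001 | then tx 0.010 ty 0.013 tz 0.008 (0.1m units)
(np.float64(222.3125), np.float64(229.9375), np.float64(130.5625), np.float64(135.1875))
(507.5, 253.5) [222.53659918 130.2288088 ] [231.31300042 136.09386609]
(507.5, 254.5) [222.42185658 129.98494832] [231.19349527 135.84352066]
(508.5, 253.5) [222.91911496 130.13005033] [231.69329234 135.9925506 ]
ref (np.float64(222.8125), np.float64(230.5625), np.float64(130.0625), np.float64(134.6875))
ref pred [222.27477571 129.70069243] [231.0721985  135.57276122]
```

```bash
python3 -m jog '0 0.02 0 0 0 0 0;0 0 0.03 0 0 0 0;0 0 0 0 0 0 0;0 0 0 0 0 0 0' | grep -E 'pos|ft';  python3 -m jog '0 0 0.03 0 0 0 0;0 0 0 0 0 0 0'| grep -E 'pos|ft'; python3 -m jog '0 0 0.04 0 0 0 0;0 0 0 0 0 0 0;0 0 0 0 0 0 0'| grep -E 'pos|ft';python3 -m jog '0 0 0.05 0 0 0 0;0 0 0 0 0 0 0;0 0 0 0 0 0 0'| grep -E 'pos|ft'
```

```text
tool_pos: [507.3, 253.3, 252.4]
ft_force: [-0.4, -0.2, -1.3]
tool_pos: [507.2, 253.2, 249.2]
ft_force: [-0.4, -0.2, -0.0]
tool_pos: [507.3, 253.3, 245.5]
ft_force: [-0.3, -0.5, -0.6]
tool_pos: [507.3, 253.2, 240.4]
ft_force: [0.3, -0.4, -0.8]
```

```bash
python3 -m jog '0 0 0.08 0 0 0 0;0 0 0.08 0 0 0 0;0 0 0 0 0 0 0'| grep -E 'pos|ft'; python3 -m jog '0 0 0.1 0 0 0 0;0 0 0.06 0 0 0 0;0 0 0 0 0 0 0;0 0 0 0 0 0 0'| grep -E 'pos|ft'; python3 -m jog '0 0 0.02 0 0 0 0;0 0 0 0 0 0 0;0 0 0 0 0 0 0'| grep -E 'pos|ft';python3 -m jog '0 0 0.015 0 0 0 0;0 0 0 0 0 0 0;0 0 0 0 0 0 0'| grep -E 'pos|ft'
```

```text
tool_pos: [506.8, 253.0, 223.2]
ft_force: [0.3, -1.1, -0.0]
tool_pos: [507.4, 253.3, 208.6]
ft_force: [-0.4, 0.6, -1.0]
tool_pos: [507.4, 253.2, 206.7]
ft_force: [0.5, 0.6, -0.5]
tool_pos: [507.3, 253.2, 205.0]
ft_force: [0.3, -0.5, -0.6]
```

```bash
python3 -m jog '0 0 0 0 0 0 -0.65;0 0 0 0 0 0 -0.65;0 0 0 0 0 0 -0.65;0 0 -0.1 0 0 0 -0.65;0 0 -0.4 0 0 0 -0.65' |grep gap; python3 -m jog '0 0 -0.35 0 0 0 -0.65;0 0 -0.05 0 0 0 -0.65;0 0 0 0 0 0 -0.65;0 0 0 0 0 0 -0.65;0 0 0 0 0 0 -0.65' >/dev/null; python3 - <<'E'
from h import *
for n in('top','side'):
    s=snap(n,n+'6.png')
    for r in locate(s,20,12)[:]: print(n,*r)
a=cv2.resize(s['img'][100:170,190:270,::-1],(400,300),interpolation=cv2.INTER_CUBIC); cv2.imwrite('pics/c6.png',a)
plan(484.8,-70,220,80.7)
E
```

```text
finger_gap: 70.4
top [485.  -71.2] [46. 45.] 89.6 [182 179 174]
top [ 485.2 -308.4] [66. 66.] 77.6 [170 119  78]
top [621.  -64.1] [59. 58.] 89.3 [177 173 168]
top [ 636.4 -301.4] [81. 71.] 74.0 [75 77 79]
side [ 484.4 -307.9] [65. 64.] 77.7 [171 117  81]
side [ 638.5 -295.6] [84. 70.] 73.2 [82 83 89]
side [484.4 -69.1] [50. 45.] 81.9 [146 142 144]
side [620.  -63.9] [59. 58.] 68.1 [151 147 149]
now [507.1 253.1 294. ] [-1.7992e+02  5.0000e-02  8.0700e+01] gap 70.3 F [ 0.6 -0.4 -0.1] t 30.2 j6 31.0
yawturn 0.0 deg -> wz total -0.000 | then tx -3.225 ty 0.303 tz 0.740 (0.1m units)
```

View pics/c6.png

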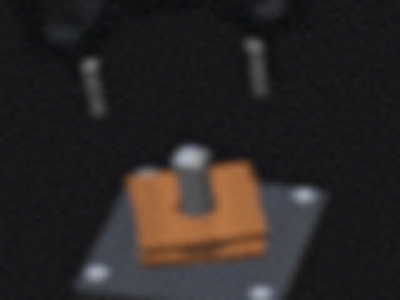

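```bash
python3 -m jog '-0.3 0.03 0 0 0 0 -0.45;-0.5 0.047 0 0 0 0 -0.45;-0.5 0.047 0 0 0 0 -0.45;-0.5 0.047 0.1 0 0 0 -0.45;-0.5 0.047 0.2 0 0 0 -0.45'>/dev/null;  python3 -m jog '-0.5 0.047 0.2 0 0 0 -0.45;-0.425 0.038 0.2 0 0 0 -0.45;0 0 0 0 0 0 -0.45;0 0 0 0 0 0 -0.45;0 0 0 0 0 0 -0.45'>/dev/null; python3 -c "
from h import *
plan(484.7,-70.1,181,80.7)"
```

```text
now [485.6 -69.1 225.7] [ 1.7994e+02 -1.0000e-02  8.0770e+01] gap 61.8 F [-0.1 -0.1  1. ] t 31.5 j6 -5.0
yawturn -0.1 deg -> wz total 0.001 | then tx -0.011 ty -0.007 tz 0.447 (0.1m units)
```

```bash
python3 -m jog '-0.011 -0.007 0.2 0 0 0 -0.45;0 0 0.17 0 0 0 -0.45;0 0 0.05 0 0 0 -0.45;0 0 0.025 0 0 0 -0.45;0 0 0 0 0 0 -0.45' |grep -E 'pos|ft'; python3 -m jog '0 0 0 0 0 0 -0.45;0 0 0 0 0 0 0.6;0 0 0 0 0 0 0.6;0 0 0 0 0 0 0.6;0 0 0 0 0 0 0.6'; python3 -m jog '0 0 -0.05 0 0 0 0.6;0 0 -0.15 0 0 0 0.6;0 0 -0.4 0 0 0 0.6;0 0 -0.4 0 0 0 0.6;0 0 0 0 0 0 0.6'|grep -E 'pos|gap'; python3 -c "
from h import *
plan(507.3,253.5,264,80.7)"
```

```text
tool_pos: [484.5, -70.9, 180.8]
ft_force: [0.1, 1.3, -0.1]
time: 32.72
tool_pos: [484.6, -71.0, 181.4]
tcp_rot: [179.9, 0.0, 80.7]
ft_force: [-1.5, 0.7, 5.4]
finger_gap: 43.9
grip_force: 40.2
tool_pos: [486.1, -71.3, 285.7]
finger_gap: 43.6
now [486.1 -71.3 285.7] [1.7952e+02 4.0000e-02 8.0700e+01] gap 43.6 F [ 0.5 -0.1 -0.1] t 33.4 j6 -5.0
yawturn -0.0 deg -> wz total 0.000 | then tx 3.240 ty -0.315 tz 0.217 (0.1m units)
```

```bash
python3 -m jog '0.3 -0.03 0 0 0 0 0.6;0.5 -0.047 0 0 0 0 0.6;0.5 -0.047 0 0 0 0 0.6;0.5 -0.047 0 0 0 0 0.6;0.5 -0.047 0 0 0 0 0.6'>/dev/null;  python3 -m jog '0.5 -0.047 0.1 0 0 0 0.6;0.43 -0.05 0.1 0 0 0 0.6;0 0 0 0 0 0 0.6;0 0 0 0 0 0 0.6;0 0 0 0 0 0 0.6'>/dev/null; python3 - <<'E'
from h import *
plan(507.3,252.7,261,80.7)
s=snap('side','side7.png'); zt=sense()['tool_pos'][2]-173.4+12
print(hole(s,zt))
for c in[(507.5,253.5)]:
    P=np.array([proj(s,(c[0]+12*np.cos(t),c[1]+12*np.sin(t),zt)) for t in np.linspace(0,6.28,60)]);print(c,P.min(0),P.max(0))
E
```

```text
now [505.5 251.9 260.8] [1.7999e+02 1.0000e-02 8.0630e+01] gap 44.0 F [ 0.1  0.2 -0.8] t 34.6 j6 31.0
yawturn 0.1 deg -> wz total -0.001 | then tx 0.010 ty 0.016 tz -0.002 (0.1m units)
(np.float64(213.5625), np.float64(237.4375), np.float64(121.5625), np.float64(139.4375))
(507.5, 253.5) [221.84806013 128.02444781] [231.46808204 134.42522425]
```

```bash
python3 -m jog '0.008 0.018 0 0 0 0 0.6;0 0 0.05 0 0 0 0.6;0 0 0 0 0 0 0.6;0 0 0 0 0 0 0.6' | grep -E 'pos|ft';  python3 -m jog '0 0 0.04 0 0 0 0.6;0 0 0 0 0 0 0.6'| grep -E 'pos|ft'; python3 -m jog '0 0 0.04 0 0 0 0.6;0 0 0 0 0 0 0.6;0 0 0 0 0 0 0.6'| grep -E 'pos|ft';python3 -m jog '0 0 0.07 0 0 0 0.6;0 0 0 0 0 0 0.6;0 0 0 0 0 0 0.6'| grep -E 'pos|ft'
```

```text
tool_pos: [507.2, 253.4, 255.4]
ft_force: [0.4, -0.1, 0.7]
tool_pos: [507.1, 253.4, 251.1]
ft_force: [-0.4, 0.0, -1.5]
tool_pos: [507.3, 253.4, 247.5]
ft_force: [0.2, -0.2, -0.1]
tool_pos: [507.2, 253.4, 240.4]
ft_force: [1.1, 0.4, -0.9]
```

Threaded (underside about 67 mm). It seats at TCP 42+173.4 = 215.4.

```bash
python3 -m jog '0 0 0.1 0 0 0 0.6;0 0 0.1 0 0 0 0.6;0 0 0.02 0 0 0 0.6;0 0 0 0 0 0 0.6;0 0 0 0 0 0 0.6'| grep -E 'pos|ft'; python3 -m jog '0 0 0.02 0 0 0 0.6;0 0 0 0 0 0 0.6;0 0 0 0 0 0 0.6'| grep -E 'pos|ft'; python3 -m jog '0 0 0.005 0 0 0 0.6;0 0 0 0 0 0 0.6;0 0 0 0 0 0 0.6'| grep -E 'pos|ft'
```

```text
tool_pos: [507.4, 253.5, 218.8]
ft_force: [1.1, -0.0, -0.2]
tool_pos: [507.3, 253.4, 216.6]
ft_force: [-0.2, -0.0, 0.8]
tool_pos: [507.3, 253.4, 216.0]
ft_force: [0.0, -0.1, 0.8]
```

```bash
python3 -m jog '0 0 0 0 0 0 -0.45;0 0 0 0 0 0 -0.45;0 0 0 0 0 0 -0.45;0 0 -0.1 0 0 0 -0.45;0 0 -0.4 0 0 0 -0.65' |grep gap; python3 -m jog '0 0 -0.3 0 0 0 -0.65;0 0 -0.05 0 0 0.05 -0.65;0 0 0 0 0 0 -0.65;0 0 0 0 0 0 -0.65;0 0 0 0 0 0 -0.65' >/dev/null; python3 - <<'E'
from h import *
for n in('top','side'):
    s=snap(n,n+'8.png')
    for r in locate(s)[:]: print(n,*r)
a=cv2.resize(s['img'][100:170,190:270,::-1],(400,300),interpolation=cv2.INTER_CUBIC); cv2.imwrite('pics/c8.png',a)
plan(485.0,-308,220,77.7)
E
```

```text
finger_gap: 70.4
top [ 485.4 -309.1] [67. 66.] 77.6 [170 119  78]
top [621.6 -64.2] [59. 58.] 89.3 [177 173 168]
top [ 637.1 -302.1] [81. 72.] 74.0 [75 77 79]
side [ 485. -307.] [66. 64.] 77.7 [171 117  81]
side [ 639.7 -294.6] [84. 71.] 73.3 [82 83 89]
side [621.  -62.1] [60. 58.] 68.1 [151 147 149]
now [507.1 253.4 300.4] [-1.7995e+02  4.0000e-02  7.7720e+01] gap 70.3 F [-0.5  0.3  0.5] t 38.9 j6 34.0
yawturn -0.0 deg -> wz total 0.000 | then tx -5.532 ty 0.980 tz 0.804 (0.1m units)
```

View pics/c8.png

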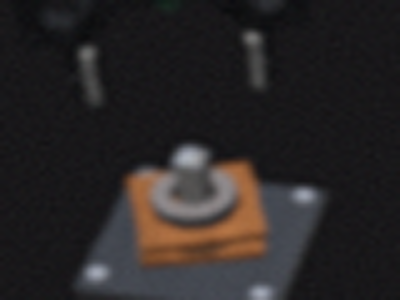

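The thick ring lies flat around the stem on plate 2, and nothing on the board has been displaced. Next is plate 3.

```bash
python3 -m jog '-0.3 0.053 0 0 0 0 -0.65;-0.5 0.089 0 0 0 0 -0.65;-0.5 0.089 0 0 0 0 -0.65;-0.5 0.089 0 0 0 0 -0.65;-0.5 0.089 0 0 0 0 -0.65'>/dev/null;  python3 -m jog '-0.5 0.089 0 0 0 0 -0.65;-0.5 0.089 0 0 0 0 -0.65;-0.5 0.089 0 0 0 0 -0.65;-0.5 0.089 0.1 0 0 0 -0.65;-0.5 0.089 0.2 0 0 0 -0.65'>/dev/null; python3 -m jog '-0.5 0.089 0.3 0 0 0 -0.65;-0.232 0.037 0.2 0 0 0 -0.65;0 0 0 0 0 0 -0.65;0 0 0 0 0 0 -0.65;0 0 0 0 0 0 -0.65'>/dev/null; python3 -c "
from h import *
plan(485,-308,176.5,77.7)"
```

```text
now [ 485.8 -307.2  222.2] [1.7992e+02 3.0000e-02 7.7770e+01] gap 70.4 F [-0.3 -0.2 -0.1] t 40.8 j6 -25.0
yawturn -0.1 deg -> wz total 0.001 | then tx -0.009 ty -0.007 tz 0.457 (0.1m units)
```

```bash
python3 -m jog '-0.003 -0.004 0.2 0 0 0 -0.65;0 0 0.18 0 0 0 -0.65;0 0 0.05 0 0 0 -0.65;0 0 0.025 0 0 0 -0.65;0 0 0 0 0 0 -0.65' |grep -E 'pos|ft'; python3 -m jog '0 0 0 0 0 0 -0.65;0 0 0 0 0 0 0;0 0 0 0 0 0 0;0 0 0 0 0 0 0;0 0 0 0 0 0 0'; python3 -m jog '0 0 -0.05 0 0 0 0;0 0 -0.15 0 0 0 0;0 0 -0.4 0 0 0 0;0 0 -0.4 0 0 0 0;0 0 0 0 0 0 0'|grep -E 'pos|gap'; python3 -c "
from h import *
plan(508.5,254,262,77.7)"
```

```text
tool_pos: [484.8, -308.2, 175.6]
ft_force: [0.5, -0.7, 0.4]
time: 42.0
tool_pos: [485.2, -308.5, 176.6]
tcp_rot: [179.9, 0.0, 77.7]
ft_force: [0.0, -0.2, 7.1]
finger_gap: 62.4
grip_force: 44.2
tool_pos: [486.2, -309.2, 281.0]
finger_gap: 62.5
now [ 486.2 -309.2  281. ] [179.56   0.21  77.71] gap 62.5 F [-0.1 -0.8 -0.2] t 42.6 j6 -25.0
yawturn -0.0 deg -> wz total 0.000 | then tx 5.551 ty -0.982 tz 0.190 (0.1m units)
```

```bash
python3 -m jog '0.3 -0.053 0 0 0 0 0;0.5 -0.089 0 0 0 0 0;0.5 -0.089 0 0 0 0 0;0.5 -0.089 0 0 0 0 0;0.5 -0.089 0 0 0 0 0'>/dev/null;  python3 -m jog '0.5 -0.089 0 0 0 0 0;0.5 -0.089 0 0 0 0 0;0.5 -0.089 0 0 0 0 0;0.5 -0.089 0 0 0 0 0;0.5 -0.089 0 0 0 0 0'>/dev/null; python3 -m jog '0.5 -0.089 0.1 0 0 0 0;0.251 -0.039 0.09 0 0 0 0;0 0 0 0 0 0 0;0 0 0 0 0 0 0;0 0 0 0 0 0 0'>/dev/null; python3 - <<'E'
from h import *
plan(507.3,253.5,257,77.7)
s=snap('side','side9.png'); zt=sense()['tool_pos'][2]-168.6+6
a=hole(s,zt); print(a,'centre u',(a[0]+a[1])/2,'top v',a[2]-.36)
for c in[(507.5,253.5),(507.5,254.5),(508.5,253.5)]:
    P=np.array([proj(s,(c[0]+11*np.cos(t),c[1]+11*np.sin(t),zt)) for t in np.linspace(0,6.28,60)]);print(c,(P.min(0)+P.max(0))[0]/2,P.min(0)[1])
E
```

```text
now [507.3 254.1 256.9] [179.98   0.    77.63] gap 62.3 F [-0.4  0.3 -0.6] t 44.5 j6 34.0
yawturn 0.1 deg -> wz total -0.001 | then tx -0.006 ty 0.002 tz -0.001 (0.1m units)
(np.float64(222.8125), np.float64(230.5625), np.float64(129.9375), np.float64(134.5625)) centre u 226.6875 top v 129.5775
(507.5, 253.5) 226.8726857736082 129.8489996234565
(507.5, 254.5) 226.75548240565337 129.60512445544248
(508.5, 253.5) 227.25445401291873 129.7502307132204
```

```bash
python3 -m jog '-0.006 0.003 0 0 0 0 0;0 0 0.03 0 0 0 0;0 0 0 0 0 0 0;0 0 0 0 0 0 0' | grep -E 'pos|ft';  python3 -m jog '0 0 0.03 0 0 0 0;0 0 0 0 0 0 0'| grep -E 'pos|ft'; python3 -m jog '0 0 0.04 0 0 0 0;0 0 0 0 0 0 0;0 0 0 0 0 0 0'| grep -E 'pos|ft';python3 -m jog '0 0 0.05 0 0 0 0;0 0 0 0 0 0 0;0 0 0 0 0 0 0'| grep -E 'pos|ft'
```

```text
tool_pos: [507.2, 254.4, 253.5]
ft_force: [-0.4, 0.4, -1.3]
tool_pos: [507.0, 254.5, 250.1]
ft_force: [0.2, 0.2, -0.1]
tool_pos: [507.2, 254.5, 246.5]
ft_force: [0.1, -0.4, -0.7]
tool_pos: [507.1, 254.5, 241.4]
ft_force: [0.2, 0.4, -1.6]
```

```bash
python3 -m jog '0 0 0.08 0 0 0 0;0 0 0.06 0 0 0 0;0 0 0 0 0 0 0;0 0 0 0 0 0 0'| grep -E 'pos|ft'; python3 -m jog '0 0 0.03 0 0 0 0;0 0 0 0 0 0 0;0 0 0 0 0 0 0'| grep -E 'pos|ft'; python3 -m jog '0 0 0.013 0 0 0 0;0 0 0 0 0 0 0;0 0 0 0 0 0 0'| grep -E 'pos|ft'
```

```text
tool_pos: [507.2, 254.5, 227.5]
ft_force: [0.3, 0.1, -0.7]
tool_pos: [507.2, 254.5, 224.6]
ft_force: [0.1, 0.3, -0.4]
tool_pos: [507.2, 254.5, 223.3]
ft_force: [0.6, -1.1, -0.9]
```

```bash
python3 -m jog '0 0 0 0 0 0 -0.65;0 0 0 0 0 0 -0.65;0 0 0 0 0 0 -0.65;0 0 -0.1 0 0 0 -0.65;0 0 -0.4 0 0 0 -0.65' |grep gap; python3 -m jog '0 0 -0.3 0 0 0 -0.65;0 0 0 0 0 0 -0.65;0 0 0 0 0 0 -0.65;0 0 0 0 0 0 -0.65' >/dev/null; python3 - <<'E'
from h import *
for n in('top','side'):
    s=snap(n,n+'10.png')
    for r in locate(s)[:]: print(n,*r)
a=cv2.resize(s['img'][100:170,190:270,::-1],(400,300),interpolation=cv2.INTER_CUBIC); cv2.imwrite('pics/c10.png',a)
plan(634.8,-298.8,235,39)
E
```

```text
finger_gap: 70.6
top [621.6 -64.2] [59. 58.] 89.3 [177 173 168]
top [ 637.1 -302.1] [81. 72.] 74.0 [75 77 79]
side [ 639.7 -294.6] [84. 71.] 73.3 [82 83 89]
side [621.1 -62.1] [60. 58.] 68.1 [151 147 149]
now [506.8 254.3 302. ] [-1.7989e+02  7.0000e-02  7.7700e+01] gap 70.1 F [-1.9  0.5  0.7] t 48.5 j6 34.0
yawturn -38.7 deg -> wz total 0.645 | then tx -2.486 ty 5.104 tz 0.670 (0.1m units)
```

View pics/c10.png

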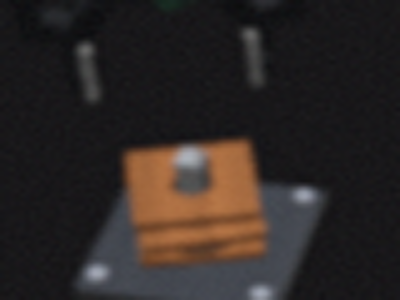

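The stack is complete: plate, thin, plate, thick, plate, all flat with the stem showing through. Next is the clamp.

```bash
python3 -m jog '0 0 0 0 0 0.16 -0.3;0 0 0 0 0 0.16 -0.3;0 0 0 0 0 0.16 -0.3;0 0 0 0 0 0.165 -0.3;-0.14 0.28 0 0 0 0 -0.3' 80 >/dev/null;  python3 -m jog '-0.24 0.49 0 0 0 0 -0.3;-0.24 0.49 0 0 0 0 -0.3;-0.24 0.49 0 0 0 0 -0.3;-0.24 0.49 0 0 0 0 -0.3;-0.24 0.49 0 0 0 0 -0.3'>/dev/null; python3 -m jog '-0.24 0.49 0 0 0 0 -0.3;-0.24 0.49 0 0 0 0 -0.3;-0.24 0.49 0.1 0 0 0 -0.3;-0.24 0.49 0.2 0 0 0 -0.3;-0.186 0.414 0.3 0 0 0 -0.3'>/dev/null; python3 -m jog '0 0 0 0 0 0 -0.3;0 0 0 0 0 0 -0.3;0 0 0 0 0 0 -0.3'>/dev/null; python3 -c "
from h import *
plan(634.8,-298.8,193,39)"
```

```text
now [ 635.7 -297.6  244.7] [ 1.7991e+02 -5.0000e-02  3.9070e+01] gap 55.5 F [0.4 1.  0.4] t 50.8 j6 22.0
yawturn -0.1 deg -> wz total 0.001 | then tx -0.015 ty 0.003 tz 0.517 (0.1m units)
```

```bash
python3 -m jog '-0.008 0.003 0.2 0 0 0 -0.3;0 0 0.15 0 0 0 -0.3;0 0 0.1 0 0 0 -0.3;0 0 0.03 0 0 0 -0.3;0 0 0 0 0 0 -0.3' |grep -E 'pos|ft'; python3 -m jog '0 0 0.02 0 0 0 -0.3;0 0 0 0 0 0 -0.3;0 0 0 0 0 0 -0.3' |grep -E 'pos|ft'; python3 -m jog '0 0 0 0 0 0 0.5;0 0 0 0 0 0 0.5;0 0 0 0 0 0 0.5;0 0 0 0 0 0 0.5;0 0 0 0 0 0 0.5'
```

```text
tool_pos: [634.8, -299.3, 195.0]
ft_force: [0.3, 1.0, 0.4]
tool_pos: [634.9, -299.4, 193.6]
ft_force: [0.2, -0.2, 0.5]
time: 52.4
tool_pos: [635.0, -299.5, 193.9]
tcp_rot: [180.0, -0.0, 39.0]
ft_force: [-1.3, 0.6, 4.1]
finger_gap: 34.7
grip_force: 80.4
```

```bash
python3 -m jog '0 0 -0.05 0 0 0 0.5;0 0 -0.15 0 0 0 0.5;0 0 -0.4 0 0 0 0.5;0 0 -0.4 0 0 0 0.5;0 0 -0.15 0 0 0 0.5'|grep -E 'gap|grip'; python3 -m jog '0 0 0 0 0 -0.15 0.5;0 0 0 0 0 -0.15 0.5;0 0 0 0 0 -0.15 0.5;0 0 0 0 0 -0.15 0.5;0 0 0 0 0 -0.15 0.5' >/dev/null;python3 -m jog '0 0 0 0 0 -0.15 0.5;0 0 0 0 0 -0.15 0.5;0 0 0 0 0 -0.158 0.5;0 0 0 0 0 0 0.5;0 0 0 0 0 0 0.5' >/dev/null; python3 -c "
from h import *
plan(507.4,253.6,282,111.5)"
```

```text
finger_gap: 34.4
grip_force: 80.0
now [ 634.6 -299.3  307.5] [-1.7996e+02 -5.0000e-02  1.1127e+02] gap 34.3 F [ 0.1 -0.1 -2.4] t 54.3 j6 -51.0
yawturn 0.2 deg -> wz total -0.004 | then tx 5.610 ty 0.843 tz 0.255 (0.1m units)
```

```bash
python3 -m jog '0.3 0.045 0 0 0 0 0.5;0.5 0.075 0 0 0 0 0.5;0.5 0.075 0 0 0 0 0.5;0.5 0.075 0 0 0 0 0.5;0.5 0.075 0 0 0 0 0.5' >/dev/null;python3 -m jog '0.5 0.075 0 0 0 0 0.5;0.5 0.075 0 0 0 0 0.5;0.5 0.075 0 0 0 0 0.5;0.5 0.075 0 0 0 0 0.5;0.5 0.075 0.05 0 0 0 0.5' >/dev/null;python3 -m jog '0.5 0.075 0.1 0 0 0 0.5;0.31 0.048 0.1 0 0 0 0.5;0 0 0 0 0 0 0.5;0 0 0 0 0 0 0.5;0 0 0 0 0 0 0.5' >/dev/null; python3 - <<'E'
from h import *
plan(507.4,253.6,282,111.5)
s=snap('side','side11.png'); a=cv2.resize(s['img'][85:160,185:265,::-1],(800,600),interpolation=cv2.INTER_CUBIC); cv2.imwrite('pics/c11.png',np.clip(a*1.6,0,255))
E
```

```text
now [508.3 252.7 283.7] [1.7996e+02 1.0000e-02 1.1137e+02] gap 34.3 F [-0.2  0.1 -3.2] t 56.1 j6 -0.0
yawturn 0.1 deg -> wz total -0.002 | then tx 0.012 ty -0.005 tz 0.017 (0.1m units)[ WARN:0@0.374] global loadsave.cpp:1063 imwrite_ Unsupported depth image for selected encoder is fallbacked to CV_8U.
```

View pics/c11.png

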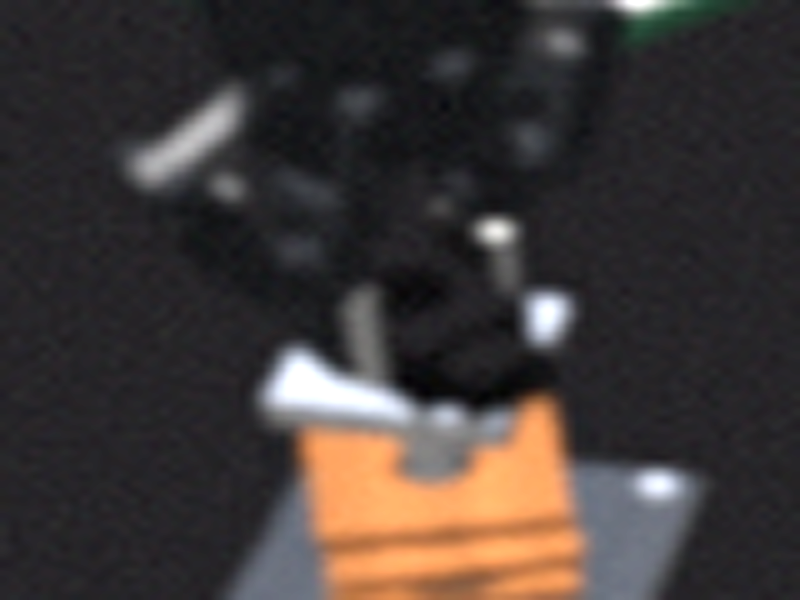

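```bash
python3 - <<'E'
from h import *
s=np.load('pics/side11.png.npy',allow_pickle=True).item()
L=onz(s,(268+.5)/10-.5+185,(402+.5)/8-.5+85,106);R=onz(s,(573+.5)/10-.5+185,(300+.5)/8-.5+85,107.8)
print(L,R,(L+R)/2,np.linalg.norm(L-R),np.degrees(np.arctan2(*(R-L)[1::-1])))
for a in (11.2,101.2,191.2,281.2):
    p=(508.3+42.4*np.cos(np.radians(a)),252.7+42.4*np.sin(np.radians(a)),107.8);u,v=proj(s,p);print(a,(u-185+.5)*10,(v-85+.5)*8)
E
```

```text
[467.07961498 247.40993624 106.        ] [551.20987726 262.73982507 107.8       ] [509.14474612 255.07488065 106.9       ] 85.53447563549108 10.326914744790676
11.2 570.7869317639762 304.9987847952858
101.2 342.8117708619254 279.8321916542717
191.2 269.326786628032 404.33439346368414
281.2 504.8948048812366 431.4233159060241
```

```bash
python3 -m jog '0.008 -0.005 0 0 0 0 0.5;0 0 0.1 0 0 0 0.5;0 0 0 0 0 0 0.5;0 0 0 0 0 0 0.5' | grep -E 'pos|ft';  python3 -m jog '0 0 0.04 0 0 0 0.5;0 0 0 0 0 0 0.5;0 0 0 0 0 0 0.5'| grep -E 'pos|ft'; python3 -m jog '0 0 0.04 0 0 0 0.5;0 0 0 0 0 0 0.5;0 0 0 0 0 0 0.5'| grep -E 'pos|ft';python3 -m jog '0 0 0.03 0 0 0 0.5;0 0 0 0 0 0 0.5;0 0 0 0 0 0 0.5'| grep -E 'pos|ft'
```

```text
tool_pos: [506.9, 254.0, 272.9]
ft_force: [0.1, 0.2, -1.8]
tool_pos: [507.0, 254.2, 269.2]
ft_force: [-0.7, 0.4, -2.1]
tool_pos: [507.0, 254.1, 265.2]
ft_force: [0.5, 0.1, -3.0]
tool_pos: [507.0, 254.2, 262.2]
ft_force: [0.8, 0.5, -3.3]
```

```bash
python3 -m jog '0 0 0.06 0 0 0 0.5;0 0 0.06 0 0 0 0.5;0 0 0 0 0 0 0.5;0 0 0 0 0 0 0.5' | grep -E 'pos|ft';  python3 -m jog '0 0 0.025 0 0 0 0.5;0 0 0 0 0 0 0.5;0 0 0 0 0 0 0.5'| grep -E 'pos|ft'; python3 -m jog '0 0 0.015 0 0 0 0.5;0 0 0 0 0 0 0.5;0 0 0 0 0 0 0.5'| grep -E 'pos|ft';python3 -m jog '0 0 0.01 0 0 0 0.5;0 0 0 0 0 0 0.5;0 0 0 0 0 0 0.5'| grep -E 'pos|ft'
```

```text
tool_pos: [507.4, 254.1, 249.7]
ft_force: [4.7, 2.1, -5.3]
tool_pos: [507.4, 254.2, 247.8]
ft_force: [6.6, 2.8, -4.2]
tool_pos: [507.5, 254.2, 246.6]
ft_force: [5.7, 2.5, -2.3]
tool_pos: [507.5, 254.3, 245.9]
ft_force: [5.9, 2.4, 0.9]
```

```bash
python3 -m jog '0 0.012 0.005 0 0 0 0.5;0 0 0 0 0 0 0.5;0 0 0 0 0 0 0.5'| grep -E 'pos|ft'; python3 -m jog '0 0 0 0 0 0 -0.3;0 0 0 0 0 0 -0.3;0 0 0 0 0 0 -0.3;0 0 0 0 0 0 -0.3' | grep -E 'pos|ft|gap';  python3 -m jog '0 0 0 0 0 0 0.5;0 0 0 0 0 0 0.5;0 0 0 0 0 0 0.5;0 0 0 0 0 0 0.5'| grep -E 'pos|ft|gap'
```

```text
tool_pos: [508.0, 254.5, 245.7]
ft_force: [-2.3, -1.1, 10.2]
tool_pos: [508.0, 254.5, 244.5]
ft_force: [-0.0, -0.2, -0.2]
finger_gap: 55.4
tool_pos: [508.3, 254.6, 245.0]
ft_force: [-0.9, -0.4, 3.0]
finger_gap: 34.5
```

```bash
python3 -m jog '0 0 0 0 0 0.12 0.5;0 0 0 0 0 0.12 0.5;0 0 0 0 0 0.12 0.5;0 0 0 0 0 0.12 0.5;0 0 0 0 0 0.12 0.5'| grep -E 'pos|rot|ft'; python3 -c "
from h import *
print(sense()['wrist_torque'])"; python3 -m jog '0 0 0 0 0 0.12 0.5;0 0 0 0 0 0.12 0.5;0 0 0 0 0 0.12 0.5;0 0 0 0 0 0.12 0.5;0 0 0 0 0 0 0.5'| grep -E 'pos|rot|ft'; python3 -c "
from h import *
print(sense()['wrist_torque'])"
```

```text
tool_pos: [508.3, 254.9, 245.1]
tcp_rot: [180.0, -0.1, 75.3]
ft_force: [0.7, 0.9, 2.7]
[ 0.28482427 -0.02379201  0.16859849]
tool_pos: [507.9, 255.1, 245.0]
tcp_rot: [-179.9, -0.0, 46.7]
ft_force: [-3.3, 4.7, 5.3]
[ 0.70239875  0.56348034 -0.03258454]
```

```bash
for k in 1; do python3 -m jog '0 0 0 0 0 0.08 0.5;0 0 0 0 0 0.08 0.5;0 0 0 0 0 0 0.5'| grep -E 'pos|rot|ft'; python3 -c "
from h import *
print(sense()['wrist_torque'])"; python3 -m jog '0 0 0 0 0 0.06 0.5;0 0 0 0 0 0 0.5'| grep -E 'pos|rot|ft'; python3 -c "
from h import *
print(sense()['wrist_torque'])";  python3 -m jog '0 0 0 0 0 0.06 0.5;0 0 0 0 0 0 0.5'| grep -E 'pos|rot|ft'; python3 -c "
from h import *
print(sense()['wrist_torque'])"; done
```

```text
tool_pos: [507.8, 255.2, 245.0]
tcp_rot: [-179.9, -0.0, 37.2]
ft_force: [-3.8, 4.7, 5.2]
[0.85500737 0.77209943 0.02864316]
tool_pos: [507.8, 255.3, 245.1]
tcp_rot: [-179.9, -0.0, 33.7]
ft_force: [-3.7, 5.1, 6.4]
[ 0.81198405  0.73815178 -0.01400379]
tool_pos: [507.8, 255.3, 245.1]
tcp_rot: [-179.9, -0.0, 30.1]
ft_force: [-4.6, 5.7, 5.8]
[ 0.94754836  0.73759786 -0.00369336]
```

```bash
python3 -m jog '0 0 0 0 0 0.06 0.5;0 0 0 0 0 0.06 0.5;0 0 0 0 0 0 0.5'| grep -E 'pos|rot|ft'; python3 -c "
from h import *
print(sense()['wrist_torque'])"; python3 -m jog '0 0 0 0 0 0.06 0.5;0 0 0 0 0 0 0.5'| grep -E 'pos|rot|ft'; python3 -c "
from h import *
print(sense()['wrist_torque'])
s=snap('side','side12.png'); a=cv2.resize(s['img'][85:160,185:265,::-1],(800,600),interpolation=cv2.INTER_CUBIC); cv2.imwrite('pics/c12.png',np.clip(a*1.6,0,255).astype(np.uint8))"
```

```text
tool_pos: [507.7, 255.5, 245.0]
tcp_rot: [-179.9, 0.0, 22.9]
ft_force: [-5.2, 7.3, 5.8]
[1.01459397 0.92770964 0.11782178]
tool_pos: [507.6, 255.6, 245.0]
tcp_rot: [-179.9, 0.0, 19.3]
ft_force: [-5.6, 7.3, 6.1]
[1.10601484 0.87564451 0.10617792]
```

View pics/c12.png

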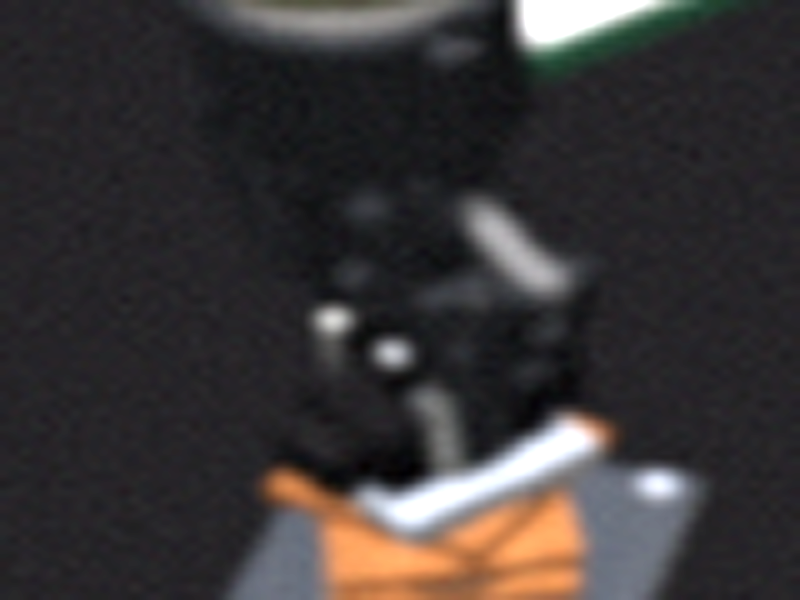

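```bash
python3 - <<'E'
from h import *
s=np.load('pics/side12.png.npy',allow_pickle=True).item()
f=lambda x,y:onz(s,(x+.5)/10-.5+185,(y+.5)/8-.5+85,70)
N,R,L=f(405,508),f(580,420),f(362,488)
print(N,R,L,np.linalg.norm(N-R),np.degrees(np.arctan2(*(R-N)[1::-1])),np.degrees(np.arctan2(*(L-N)[1::-1])),sense()['tcp_rot'])
for y in(19.3,30,36):
    print(y,[tuple(np.round((np.array(proj(s,(507.6+42.4*np.cos(np.radians(y+a)),254+42.4*np.sin(np.radians(y+a)),70)))-[184.5,84.5])*[10,8])) for a in(-135,-45,45,135)])
E
```

```text
[492.15528533 227.78136375  70.        ] [545.86501979 250.14489802  70.        ] [484.7383067 240.6131349  70.       ] 58.179577527779124 22.60575482685832 120.02863153578649 [-1.79880290e+02  8.35610988e-03  1.93037838e+01]
19.3 [(np.float64(408.0), np.float64(536.0)), (np.float64(598.0), np.float64(449.0)), (np.float64(458.0), np.float64(355.0)), (np.float64(269.0), np.float64(438.0))]
30 [(np.float64(440.0), np.float64(535.0)), (np.float64(599.0), np.float64(432.0)), (np.float64(427.0), np.float64(356.0)), (np.float64(267.0), np.float64(454.0))]
36 [(np.float64(458.0), np.float64(533.0)), (np.float64(597.0), np.float64(423.0)), (np.float64(411.0), np.float64(357.0)), (np.float64(268.0), np.float64(464.0))]
```

```bash
python3 -m jog '0 0 0 0 0 0.06 0.5;0 0 0 0 0 0 0.5;0 0 0 0 0 0 0.5'| grep -E 'pos|rot|ft'; python3 -c "
from h import *
print(sense()['wrist_torque'],sense()['joint_efforts'][5])"; python3 -m jog '0 0 0 0 0 0.06 0.5;0 0 0 0 0 0 0.5;0 0 0 0 0 0 0.5'| grep -E 'pos|rot|ft'; python3 -c "
from h import *
print(sense()['wrist_torque'],sense()['joint_efforts'][5])"
```

```text
tool_pos: [507.6, 255.6, 245.1]
tcp_rot: [-179.9, 0.0, 15.7]
ft_force: [-5.6, 7.6, 6.3]
[1.2167944  0.91712006 0.11524963] 0.10693676769733429
tool_pos: [507.6, 255.7, 245.0]
tcp_rot: [-179.9, 0.0, 12.1]
ft_force: [-5.0, 6.9, 5.1]
[1.24959053 0.98964661 0.08823736] 0.07261073682457209
```

```bash
python3 -m jog '0 0 0 0 0 0.08 0.5;0 0 0 0 0 0 0.5;0 0 0 0 0 0 0.5'| grep -E 'rot|ft'; python3 -c "
from h import *
print(sense()['wrist_torque'],sense()['joint_efforts'][5])"; python3 -m jog '0 0 0 0 0 0.08 0.5;0 0 0 0 0 0 0.5;0 0 0 0 0 0 0.5'| grep -E 'rot|ft'; python3 -c "
from h import *
print(sense()['wrist_torque'],sense()['joint_efforts'][5])"; python3 -m jog '0 0 0 0 0 0.08 0.5;0 0 0 0 0 0 0.5;0 0 0 0 0 0 0.5'| grep -E 'rot|ft'; python3 -c "
from h import *
print(sense()['wrist_torque'],sense()['joint_efforts'][5])
s=snap('side','side13.png'); a=cv2.resize(s['img'][85:160,185:265,::-1],(800,600),interpolation=cv2.INTER_CUBIC); cv2.imwrite('pics/c13.png',np.clip(a*1.6,0,255).astype(np.uint8))"
```

```text
tcp_rot: [-179.9, 0.0, 7.3]
ft_force: [-4.5, 8.3, 5.2]
[ 1.3627762   0.98227416 -0.03399341] -0.007458215695805848
tcp_rot: [-179.8, 0.0, 2.5]
ft_force: [-5.1, 8.6, 5.2]
[ 1.45117806  0.91220691 -0.03825655] -0.05710843834094703
tcp_rot: [-179.8, 0.1, -2.3]
ft_force: [-5.7, 8.4, 5.9]
[ 1.52599089  0.87095507 -0.03529368] -0.06995361763983965
```

View pics/c13.png

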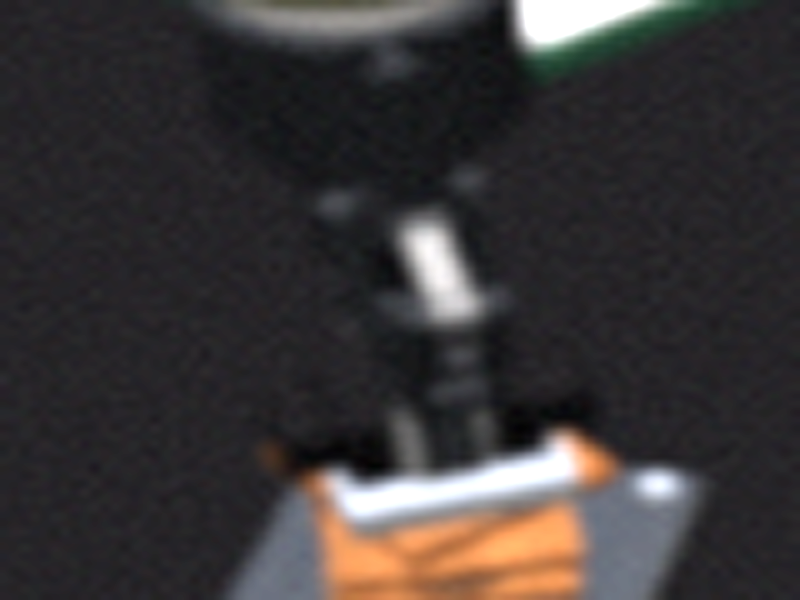

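```bash
python3 -m jog '0 0 0 0 0 0 -0.3;0 0 0 0 0 0 -0.3;0 0 0 0 0 0 -0.3;0 0 -0.1 0 0 0 -0.3;0 0 -0.4 0 0 0 -0.3'| grep -E 'rot|pos|ft'; python3 -m jog '0 0 -0.5 0 0 0 -0.3;-0.3 0.4 0 0 0 0 -0.3;-0.3 0.5 0 0 0 0 -0.3;-0.3 0.5 0 0 0 0 -0.3;-0.3 0.5 0 0 0 0 -0.3'| grep -E 'rot|pos'; python3 -m jog '0 0.4 0 0 0 0 -0.3;0 0 0 0 0 0 -0.3;0 0 0 0 0 0 -0.3'>/dev/null;  python3 - <<'E'
from h import *
o=[]
for n,u,v,r in(('top',180,230,30),('side',229,143,30)):
    s=snap(n,n+'14.png'); a=cv2.resize(s['img'][v-r:v+r,u-r:u+r,::-1],(400,400),interpolation=cv2.INTER_CUBIC); o.append(np.clip(a*1.5,0,255).astype(np.uint8))
cv2.imwrite('pics/c14.png',np.hstack(o))
E
```

```text
tool_pos: [507.1, 253.9, 293.0]
tcp_rot: [179.9, 0.3, -2.5]
ft_force: [0.5, 0.8, 0.7]
tool_pos: [378.8, 68.8, 345.5]
tcp_rot: [180.0, -0.1, -2.5]
```

View pics/c14.png

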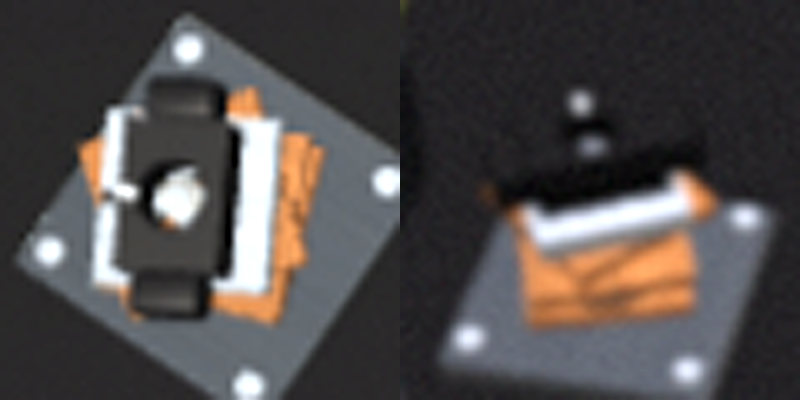

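```bash
python3 - <<'E'
from h import *
t=np.load('pics/top14.png.npy',allow_pickle=True).item(); s=np.load('pics/side14.png.npy',allow_pickle=True).item()
T=lambda x,y:((x+.5)/6.667-.5+150,(y+.5)/6.667-.5+200); S=lambda x,y:((x-400+.5)/6.667-.5+199,(y+.5)/6.667-.5+113)
C=[onz(t,*T(*p),70) for p in[(110,105),(282,120),(270,290),(95,287)]]
print('corners',np.round(C,1),'mid02',(C[0]+C[2])/2,'mid13',(C[1]+C[3])/2)
for a,b in[((282,120),(688,182)),((270,290),(530,225))]: print(tri(t,T(*a),s,S(*b)))
# predicted clamp in both views for centre c, yaw -4, top z=70
for z in(60,70):
    for a in(-135,-45,45,135):
        p=(508.5+42.4*np.cos(np.radians(a-4)),254+42.4*np.sin(np.radians(a-4)),z); u,v=proj(t,p);m,n=proj(s,p)
        print(z,a,np.round([(u-149.5)*6.667,(v-199.5)*6.667,(m-198.5)*6.667+400,(n-112.5)*6.667]))
# collar orientation
g=cv2.resize(cv2.cvtColor(t['img'][200:260,150:210],cv2.COLOR_RGB2GRAY),None,fx=8,fy=8,interpolation=cv2.INTER_CUBIC)
print(sense()['tool_pos'],sense()['time'])
E
```

```text
corners [[543.2 281.3  70. ]
 [537.4 221.3  70. ]
 [478.7 224.5  70. ]
 [480.2 285.   70. ]] mid02 [510.95606237 252.90328927  70.        ] mid13 [508.81121091 253.17048283  70.        ]
(array([534.58578565, 217.02166887,  92.02640095]), np.float64(0.036410349438545334))
(array([475.78357288, 221.10490102,  87.85307177]), np.float64(2.9929727050045942))
60 -135 [271. 299. 541. 270.]
60 -45 [286. 127. 695. 236.]
60 45 [116. 117. 657. 136.]
60 135 [100. 288. 508. 168.]
70 -135 [265. 297. 538. 251.]
70 -45 [281. 124. 693. 217.]
70 45 [109. 113. 655. 117.]
70 135 [ 93. 286. 505. 148.]
[378.39597536  30.81627489 345.0175243 ] 67.275
```

```bash
python3 - <<'E'
from h import *
s=np.load('pics/side14.png.npy',allow_pickle=True).item(); u=230
print([(v,s['img'][v,u].tolist()) for v in range(138,166)])
for c in[(508.0,253.5)]:
  for z in(24,30,36,42,48,54,60,70):
    # front edges, clamp yaw -3: y=-30 edge
    y=-3; e=[]
    for k in(-30,30): 
        a=np.radians(y); p=(c[0]+k*np.cos(a)+30*np.sin(a),c[1]+k*np.sin(a)-30*np.cos(a),z); e.append(proj(s,p))
    (x1,y1),(x2,y2)=e; print(z,round(y1+(y2-y1)*(u-x1)/(x2-x1),1))
E
```

```text
[(138, [7, 7, 9]), (139, [7, 6, 8]), (140, [0, 4, 4]), (141, [9, 9, 7]), (142, [28, 28, 32]), (143, [81, 83, 91]), (144, [137, 142, 155]), (145, [167, 174, 188]), (146, [162, 169, 182]), (147, [132, 135, 145]), (148, [99, 97, 100]), (149, [102, 87, 80]), (150, [134, 96, 73]), (151, [143, 93, 59]), (152, [127, 79, 47]), (153, [125, 78, 46]), (154, [144, 90, 55]), (155, [149, 95, 57]), (156, [125, 79, 48]), (157, [94, 61, 41]), (158, [88, 59, 42]), (159, [96, 62, 38]), (160, [99, 66, 49]), (161, [84, 68, 62]), (162, [72, 72, 76]), (163, [67, 71, 79]), (164, [71, 75, 83]), (165, [68, 72, 81])]
24 161.3
30 159.6
36 157.9
42 156.2
48 154.4
54 152.7
60 150.9
70 147.9
```

```bash
python3 - <<'E'
from h import *
t=np.load('pics/top14.png.npy',allow_pickle=True).item(); x0,y0=150,200
rgb=cv2.resize(t['img'][y0:260,x0:210],None,fx=8,fy=8,interpolation=cv2.INTER_CUBIC).astype(int)
px=lambda c:(np.array(c,float)+.5)/8-.5+[x0,y0]
g=rgb.max(2)
def ang(P,z):
    w=np.array([onz(t,*p,z)[:2] for p in P],np.float32); vx,vy,cx,cy=cv2.fitLine(w,cv2.DIST_HUBER,0,.01,.01).ravel(); return np.degrees(np.arctan2(vy,vx))%180,(cx,cy)
E=lambda:None
sat=(rgb[...,0]-rgb[...,2])
# rows in 8x image: crop rows (6.667 scale) 140..260 -> x1.2
R=range(int(150*1.2),int(255*1.2),4)
re=[];ce=[];le=[];cl=[]
for y in R:
    row=g[y]; blue=rgb[y,:,2]
    # right plate edge: blue channel falls from bright to brown going right
    xs=np.where(blue>110)[0]; xs=xs[(xs>230*1.2)&(xs<295*1.2)]
    if len(xs): re.append((xs.max(),y)); ce.append((xs.min(),y))
    xs=np.where(blue>110)[0]; xs=xs[(xs>80*1.2)&(xs<122*1.2)]
    if len(xs): le.append((xs.min(),y)); cl.append((xs.max(),y))
for n,P,z in(('plate right',re,70),('collar right',ce,85),('plate left',le,70),('collar left',cl,94)): print(n,len(P),ang(px(P),z))
E
```

```text
plate right 32 (np.float32(176.00502), (np.float32(509.14987), np.float32(223.72787)))
collar right 32 (np.float32(176.19026), (np.float32(507.80664), np.float32(232.87901)))
plate left 31 (np.float32(175.66997), (np.float32(509.51343), np.float32(284.64905)))
collar left 31 (np.float32(175.99925), (np.float32(506.43564), np.float32(272.05298)))
```

```bash
python3 -c "
from bench import *
print(sense()['ft_force']); print(hand_in())"
```

```text
[ 0.33684501 -0.07574498  0.20692029]
the job is handed in; nothing more can be done
None
```

I handed the job in: the stack (plate, thin, plate, thick, plate) is on the stem, with the clamp seated flat on top and its collar within about 0.3° of the locked position. The clamp plate turned farther on the stem (about 60°) than the text says it should, and I did not find out why; `hand_in()` gave no verdict.

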